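Lock the glaze pots into the shaker and set its interlock ring

TASK

Get the glaze shaker ready to run: put every glaze pot on the table into a socket of the shaker (one each, any socket), lugs into the slots, push it down and twist it clockwise to the stop so that it locks when let go. Only when all of them are locked, slide the interlock ring along its bent rail, round both corners, right up to the stop at the switch box and leave it hanging there. Leave the closed white jar and the open blue cup standing where they are.

Things in the scene. Friction and masses are not known exactly. Their poses are not given: they have to be found in the camera images.
- pot_1: Glaze pot, white, upright, 300 g (240-360), 108 mm tall. Origin: centre of underside, z up. Foot: aluminium, 50 mm dia, 20 mm high, with two bayonet lugs at its bottom along +x and -x, reaching 36 mm from the axis, each 14 mm wide, 7 mm high. Body: 76 mm dia, z 20-68 mm. Lid to z 74. On it a grip bar in line with the lugs: 50 mm along x, 16 mm along y, z 74-108. A half turn about z fits the same.
- pot_2: Glaze pot exactly like pot_1 (same shape, origin and axes). 2 or 3 of the three pots are present, standing on the table between the robot and the shaker.
- pot_3: Glaze pot exactly like pot_1 (same shape, origin and axes). 2 or 3 of the three pots are present.
- socket_a: Bayonet socket, fixed on the shaker deck, 102 mm dia, 36 mm high. Origin: centre of its underside, 12 mm above the table; z up. Its mouth is 56 mm wide, with two entry slots 19 mm wide along +x and -x. A spring plate inside, top at z 28 mm, carries a pot whose lugs are in the slots (pot origin 28 mm above the socket's). How to lock: see socket_b, socket_c.
- socket_b: Like socket_a, set at its own angle. Pushing the pot down takes 5 N at first, 10 N at the bottom, less the pot's weight. At the bottom the pot's body meets the socket's top, pot origin 16 mm above the socket's; below about 19 mm it can be turned CLOCKWISE seen from above (never the other way), 65 degrees from the slots to a hard stop.
- socket_c: Like socket_a, set at its own angle. When a pot is let go at or near the hard stop (55 to 65 degrees from the slots), the spring lifts its lugs into locking pockets: pot origin 22 mm above the socket's, and it can no longer turn back. Not turned far enough, it is not locked.
- deck: The shaker, fixed: grey deck 130 mm (x) by 360 mm (y), 12 mm thick, carrying the three sockets in a row along y, 115 mm apart. Its white drive housing, 85 mm high, stands behind it at x 67 to 177 mm. Origin: centre of the deck's underside.
- rail: Interlock stand, fixed: base plate 300 (x) by 120 mm (y) with a bent level bar, 8 mm dia, centre line 105 mm above the table. Origin on the table, z up. Bar in this frame (x, y in mm): from (-115,-35) to corner 1 (-30,-35), to corner 2 (30,35), to (105,35). 40 mm stop discs at both ends. Run end is +x: grey switch box 40 by 55 mm, 125 mm tall, amber lens on top.
- rail_corner1 (a point): The bar's first corner, on its centre line, 105 mm above the table; the bar bends 49 degrees left here, going towards the run end.
- rail_corner2 (a point): The bar's second corner, on its centre line, 105 mm above the table; the bar bends 49 degrees right here, going towards the run end.
- rail_stop (a point): Point on the bar's centre line where the middle of the ring is when it touches the stop disc at the switch box (run end). The bar runs along the stand's x here.
- ring: Interlock ring, 140 g, hung loosely on the bar near the end away from the switch box; steel, 52 mm outside, 30 mm inside dia, 14 mm thick. Origin: ring centre, hanging 11 mm below the bar's centre line; x: ring axis, towards the run end; z up. Black grip tab on top: 20 mm along x, 24 mm along y, z 26 to 66 mm. It must be turned to follow the bar at the corners.
- jar: a bystander: closed white jar 70 mm in diameter, 85 mm tall; origin at its underside
- beaker: a bystander: blue open cup 72 mm wide, 80 mm tall; origin at its underside
Things that resemble listed ones, but are neither listed nor needed, are in the scene too. What is shaped like the pot_1 but purple is not meant.

How it is judged:
By the outcome, as a careful person would: the job done as asked, in the order asked, and still so for the second after the job is handed in, with the robot touching nothing.
Of pot_1, pot_2, pot_3 only 2 to 3 are there at a start; the rules pass over those that are not, and their reading is None.
At some moment in a run one of pot_1, pot_2, pot_3 may be knocked a few centimetres aside while the robot is not near it.
It also fails if it takes over 210 s, if anything falls off the work surface, if the arm or the gripper's body presses on something with over 40 N, if the wrist force passes 120 N, or if a joint passes its speed limit or range.

ROBOT

A 6-joint arm with a two-finger parallel gripper is mounted at the origin on the work surface. World frame = base frame: x ahead of the robot, y to its left, z up, the work surface at z = 0. Lengths are in m, angles in rad, forces in N, time in s.
With the tool pointing down it reaches from about 0.275 to 0.825 m from the base axis. Payload 5.2 kg.
Tool frame: the origin (TCP) lies on the centre line of the jaws, within the pads' length; the fingertips stand 17 mm ahead of it and the grasp point (between the pads) lies 2 mm behind it; z points along the fingers, y is the line along which they close (so a half turn about z gives the same grasp; the last joint's range is limited). The gripper opens to 93 mm and grips with 3 to 60 N. Pads are 15 mm wide; open, the fingers measure 128 mm over their backs; the gripper's body (75 mm by 188 mm) begins 65 mm behind the grasp point.
Start: joints at [0.998, 0.259, 1.535, -0, 1.348, -0.203], TCP at [0.199, 0.513, 0.236] pointing down, gripper open.
Joint ranges: [-3.14, 3.14], [-0.91, 2.08], [0.19, 2.58], [-1.22, 4.36], [0.22, 2.71], [-3.12, 3.12]. Speed limits (rad/s): [2.57, 2.57, 3.14, 3.14, 3.14, 3.14].

INTERFACE

Orientations are given as a unit quaternion [x, y, z, w].
In Python, from rig import status, capture, calibration, arm gives the robot as it stands.
- The arm moves only by the tool carry_out, never from a script. Its argument "moves" is a list of rows, each an object with "dp": the shift along the tool's x, y, z in units of 50 mm (1.0 is 50 mm), a list of three; "rotation": the turn, a rotation vector about the tool's x, y, z in units of 0.12 rad (1.0 is 0.12 rad), a list of three. In form: [{"dp": [x, y, z], "rotation": [ax, ay, az]}, ...]. A call has 1 to 10 rows; each row shifts and turns the commanded pose from where the row before left it, along the tool's axes as they then stand; what a row does not reach is not made up. A row lasts 1/10 s, in which the tool goes at most 50 mm and 8.59 degrees, less where a joint would pass 70% of its speed; a pose out of reach is approached as far as the arm can. A call with a number of a shift or a turn outside -1 to 1 is refused whole. A call with a gripper value outside its range is refused whole. "claw" is the closure, from -1 (fully open) to 1 (shut), so that 0 is half open, set as the call begins (left out, the last holds). The fingers move at their own pace and stop on an object; the grip force is fixed at half the most. Time passes only in rows, so rows that do not move let the fingers close. It gives the time, the measured TCP pose, the force, the opening and the grip force at its end, in the units of the state.
- status.read_state(): the state, without advancing time (a new reading comes with each control period).
- capture(name): name is "scene" or "top" or "wrist"; returns the picture (420x560x3 uint8, blue, green, red); there is no depth.
- calibration(name): a dict with "K" (3x3 intrinsics, pixels), "D" ([k1, k2, p1, p2, k3] as OpenCV has them; the pictures are not rectified), "rvec" (rotation vector, rad) and "tvec" (3), from world to camera coordinates, as OpenCV has them; the wrist camera has in their place "tool_from_camera" (4x4, takes a point from camera to tool coordinates, whose origin is the TCP and whose axes are the flange's). Camera axes: x right, y down, z forward; pixel columns grow to the right and rows downward; lengths in m; the calibration is good to about 2 mm. A picture is of the moment at which its call begins: read the wrist's pose just before it. calibration takes no time and is no camera call.
- arm.finish_job(): hands the job in; it is judged then, once.
The state is a dict: "clock": time; "joints": joint angles; "dq": joint speeds; "effort": joint torques, N m; "ee_pos": TCP position; "eef_rot": TCP orientation; "ft_force": force on the tool from outside, world axes, zero at the start; "moment": the same for the moment, N m; "grip_width": opening from 0.0 (shut) to 1.0 (fully open); "finger_force": force on a finger pad.
Only numpy, scipy, OpenCV 4.12 (cv2) and the standard library are available. Lean on these libraries where they do the work, as an engineer would, in place of code of your own. Each camera call takes 0.05 s, during which the arm holds its last target. There are 200 camera calls.

## Working session

There is one attempt and no reset: what is moved stays moved. The work goes in short steps, Python scripts to look and compute and a tool call to move; the robot and the scene stay as the last step left them, time stands still between calls to the robot, and variables do not carry over. Pictures are saved under pics/ and viewed, at most 14 in all, crops included, and the job is handed in when it is done.

Besides the shell and the picture viewer there is one more tool, called after "Emit:" as name([rows], argument=value, ...), one row to a line, values as JSON. carry_out: Moves the arm, as the interface text tells. Its arguments: {"type":"object","properties":{"moves":{"type":"array","items":{"type":"object","properties":{"dp":{"type":"array","items":{"type":"number"}},"rotation":{"type":"array","items":{"type":"number"}}}}},"claw":{"type":"number"}},"required":["moves"]}

```bash
mkdir -p pics; ls; python3 - <<'E'
from rig import status,capture,calibration
import cv2
for n in("scene","top"): cv2.imwrite(f"pics/{n}0.png",cv2.resize(capture(n),(800,600),interpolation=cv2.INTER_CUBIC))
print(status.read_state()); print(calibration("wrist")); print(calibration("top"))
E
```

```text
pics
{'clock': 0.1, 'joints': array([ 9.98198673e-01,  2.59238643e-01,  1.53594963e+00, -4.32793580e-05,
        1.34800240e+00, -2.02793051e-01]), 'dq': array([ 0.0007173 , -0.00095816, -0.00266038,  0.00040655, -0.0001571 ,
       -0.00017834]), 'effort': array([ 2.24595911e-03, -4.38208473e+01, -2.84646696e+01,  7.22732046e-02,
        3.62759759e-02, -3.32488025e-05]), 'ee_pos': array([0.19852325, 0.51242985, 0.2349274 ]), 'eef_rot': array([ 1.83845726e-01,  9.82954785e-01, -7.47685924e-04, -2.82534963e-04]), 'ft_force': array([-0.02192888, -0.14503644, -0.18308016]), 'moment': array([ 0.0148619 , -0.02284321, -0.00239278]), 'finger_force': 0.0, 'grip_width': 1.0045264194712447}
{'K': array([[341.93353169,   0.        , 278.75177341],
       [  0.        , 341.93353169, 207.9677308 ],
       [  0.        ,   0.        ,   1.        ]]), 'D': array([-0.07037955,  0.        ,  0.        ,  0.        ,  0.        ]), 'tool_from_camera': array([[-4.39903226e-04, -9.56703851e-01, -2.91062790e-01,
         8.09029387e-02],
       [ 9.99999513e-01, -6.78134512e-04,  7.17614531e-04,
         1.93209625e-04],
       [-8.83924308e-04, -2.91062333e-01,  9.56703683e-01,
        -1.49001663e-01],
       [ 0.00000000e+00,  0.00000000e+00,  0.00000000e+00,
         1.00000000e+00]])}
{'K': array([[534.97136608,   0.        , 280.95168644],
       [  0.        , 534.97136608, 211.39263502],
       [  0.        ,   0.        ,   1.        ]]), 'D': array([-0.08025271,  0.        ,  0.        ,  0.        ,  0.        ]), 'rvec': array([ 2.11922372, -2.15216517,  0.17333796]), 'tvec': array([0.01533565, 0.46185899, 1.48059989])}
```

View pics/scene0.png

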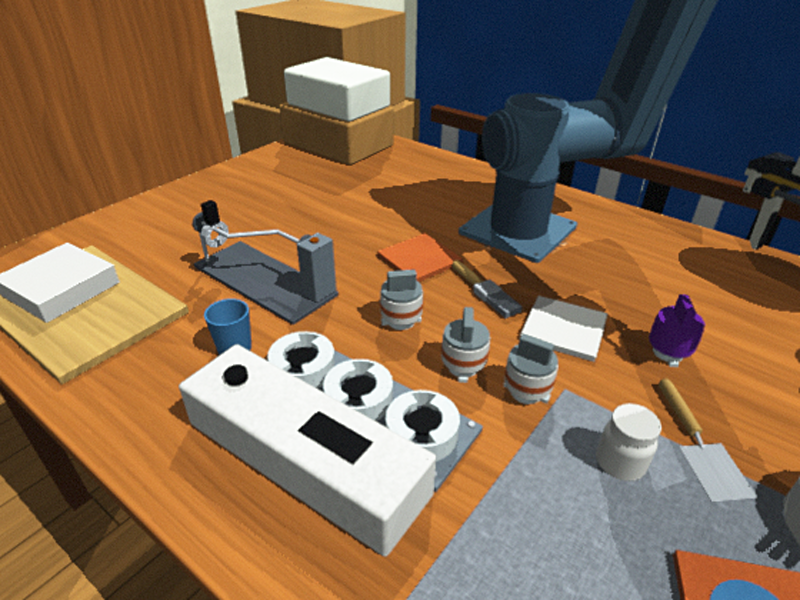

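View pics/top0.png

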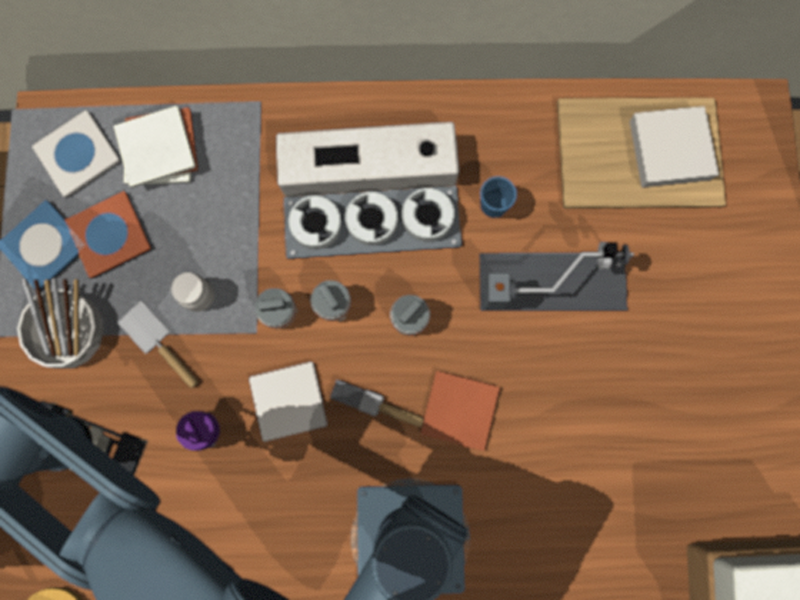

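```bash
cat > h.py <<'E'
import numpy as np,cv2
from scipy.spatial.transform import Rotation as R
from rig import status,capture,calibration
def wpose():
    s=status.read_state(); T=np.eye(4); T[:3,:3]=R.from_quat(s['eef_rot']).as_matrix(); T[:3,3]=s['ee_pos']; return T
def cam(n,T=None):
    c=calibration(n)
    if n=="wrist": X=(wpose() if T is None else T)@c["tool_from_camera"]
    else:
        X=np.eye(4); r=cv2.Rodrigues(c["rvec"])[0]; X[:3,:3]=r.T; X[:3,3]=-r.T@c["tvec"]
    return c["K"],c["D"],X
def p2w(n,uv,z,T=None):
    K,D,X=cam(n,T); q=cv2.undistortPoints(np.float64(uv).reshape(-1,1,2),K,D)[:,0]
    d=np.c_[q,np.ones(len(q))]@X[:3,:3].T; o=X[:3,3]
    return o+d*((z-o[2])/d[:,2])[:,None]
def w2p(n,P,T=None):
    K,D,X=cam(n,T); r=X[:3,:3].T
    return cv2.projectPoints(np.float64(P).reshape(-1,1,3),cv2.Rodrigues(r)[0],-r@X[:3,3],K,D)[0][:,0]
def go(x,y,z,yaw=None):
    """total shift in tool axes (units of 50mm) and turn (units .12) to reach; yaw=world angle of tool y axis, mod pi"""
    T=wpose(); d=T[:3,:3].T@(np.array([x,y,z])-T[:3,3]); 
    cy=np.arctan2(T[1,1],T[0,1]); r=0
    if yaw is not None: r=-((yaw-cy+np.pi/2)%np.pi-np.pi/2)
    print("dp(start axes)",np.round(d/.05,2),"turn z",round(r/.12,2),"cur yaw",round(np.degrees(cy),1),"j6",round(status.read_state()['joints'][5],2))
    # tilt err
    print("tilt z:",np.round(T[:3,2],4))
    return d
def shot(n,f,crop,s):
    T=wpose(); im=capture(n); x0,y0,x1,y1=crop
    cv2.imwrite(f"pics/{f}.png",cv2.resize(im[y0:y1,x0:x1],None,fx=s,fy=s,interpolation=cv2.INTER_CUBIC)); np.save(f"pics/{f}.npy",T); return im
E
python3 - <<'E'
from h import *
shot("top","t1",(170,125,330,245),5)
s=.7
for n,p,z in [("pots",[(275,305),(330,297),(410,313)],.1),("sock",[(314,221),(371,216),(428,213)],.048),("ring",[(610,255)],.12),("box",[(499,287)],.125),("jar",[(188,290)],.085),("cup",[(498,195)],.08)]:
    print(n,np.round(p2w("top",np.array(p)*s,z),3).tolist())
E
```

```text
pots [[0.45, 0.249, 0.1], [0.464, 0.144, 0.1], [0.43, -0.008, 0.1]]
sock [[0.628, 0.182, 0.048], [0.637, 0.067, 0.048], [0.641, -0.048, 0.048]]
ring [[0.533, -0.391, 0.12]]
box [[0.473, -0.176, 0.125]]
jar [[0.484, 0.422, 0.085]]
cup [[0.667, -0.187, 0.08]]
```

View pics/t1.png

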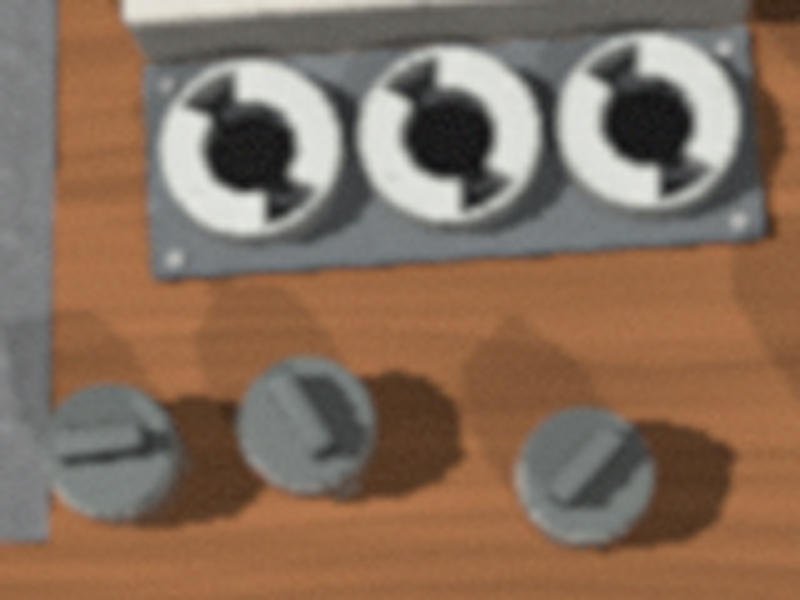

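```bash
cat >> h.py <<'E'
def crop2px(p,c,s): return np.array(c)+(np.array(p,float)+.5)/s-.5
E
python3 - <<'E'
from h import *
c=lambda p:crop2px(p,(170,125),5)
for n,ctr,a,b in [("P1",(116,452),(57,443),(142,435)),("P2",(307,425),(282,383),(322,447)),("P3",(585,477),(560,492),(615,438))]:
    w=p2w("top",c([ctr]),.072)[0]; e=p2w("top",c([a,b]),.108); d=e[1]-e[0]
    print(n,w.round(4),"bar mid",e.mean(0).round(4),"len",np.linalg.norm(d).round(3),"ang",np.degrees(np.arctan2(d[1],d[0])).round(1))
for n,ctr,a,b in [("A",(251,149),(213,88),(290,205)),("B",(450,135),(411,74),(486,198)),("C",(649,121),(611,60),(687,186))]:
    w=p2w("top",c([ctr]),.048)[0]; e=p2w("top",c([a,b]),.048); d=e[1]-e[0]
    print(n,w.round(4),"slot mid",e.mean(0).round(4),"len",np.linalg.norm(d).round(3),"ang",np.degrees(np.arctan2(d[1],d[0])).round(1))
go(.45,.2,.30,np.pi/2)
E
```

```text
P1 [0.4501 0.2532 0.072 ] bar mid [0.4516 0.2562 0.108 ] len 0.046 ang -85.5
P2 [0.4636 0.1469 0.072 ] bar mid [0.4631 0.1462 0.108 ] len 0.042 ang -148.6
P3 [ 0.432 -0.007  0.072] bar mid [ 0.4333 -0.0082  0.108 ] len 0.042 ang -46.1
A [0.6292 0.1815 0.048 ] slot mid [0.6308 0.1814 0.048 ] len 0.083 ang -147.5
B [0.6355 0.0669 0.048 ] slot mid [0.6351 0.0679 0.048 ] len 0.086 ang -150.3
C [ 0.642  -0.0476  0.048 ] slot mid [ 0.641  -0.0475  0.048 ] len 0.087 ang -150.9
dp(start axes) [-6.95 -4.01 -1.3 ] turn z -3.08 cur yaw 68.8 j6 -0.2
tilt z: [-7.0e-04 -1.2e-03 -1.0e+00]
```

```bash
cat >> h.py <<'E'
def plan(x,y,z,yaw_deg,n,T=None):
    """rows (shift,turn about tool z) to go straight to a pose; yaw = world angle of tool y, exact (not mod 180)"""
    T=(wpose() if T is None else T); p=T[:3,3]; cy=np.degrees(np.arctan2(T[1,1],T[0,1]))
    dy=-((yaw_deg-cy+180)%360-180)/n; st=(np.array([x,y,z])-p)/n/.05
    for i in range(n):
        a=np.radians(cy-dy*i); m=np.array([[-np.sin(a),np.cos(a),0],[np.cos(a),np.sin(a),0],[0,0,-1]])
        print(np.round(m@st,2).tolist(),round(np.radians(dy)/.12,2))
E
python3 - <<'E'
from h import *
plan(.45,.254,.22,4.5,10)
E
```

```text
[-0.66, -0.3, 0.03] 0.94
[-0.69, -0.22, 0.03] 0.94
[-0.71, -0.15, 0.03] 0.94
[-0.72, -0.07, 0.03] 0.94
[-0.72, 0.01, 0.03] 0.94
[-0.71, 0.09, 0.03] 0.94
[-0.7, 0.17, 0.03] 0.94
[-0.68, 0.25, 0.03] 0.94
[-0.64, 0.33, 0.03] 0.94
[-0.6, 0.4, 0.03] 0.94
```

Emit:
carry_out([
  {"dp":[-0.66,-0.3,0.03],"rotation":[0,0,0.94]},
  {"dp":[-0.69,-0.22,0.03],"rotation":[0,0,0.94]},
  {"dp":[-0.71,-0.15,0.03],"rotation":[0,0,0.94]},
  {"dp":[-0.72,-0.07,0.03],"rotation":[0,0,0.94]},
  {"dp":[-0.72,0.01,0.03],"rotation":[0,0,0.94]},
  {"dp":[-0.71,0.09,0.03],"rotation":[0,0,0.94]},
  {"dp":[-0.7,0.17,0.03],"rotation":[0,0,0.94]},
  {"dp":[-0.68,0.25,0.03],"rotation":[0,0,0.94]},
  {"dp":[-0.64,0.33,0.03],"rotation":[0,0,0.94]},
  {"dp":[-0.6,0.4,0.03],"rotation":[0,0,0.94]},
], claw=0)

```text
clock: 1.15
ee_pos: [0.4504, 0.2521, 0.2204]
eef_rot: [0.683, 0.731, -0.0, -0.0]
ft_force: [0.1, 0.4, 0.2]
grip_width: 0.5
finger_force: 0.0
```

Emit:
carry_out([
  {"dp":[0,0,0]},
  {"dp":[0,0,0]},
  {"dp":[0,0,0]},
])

```text
schema error: expected keys dp, rotation
```

```bash
python3 - <<'E'
from h import *
s=status.read_state();print(s['ee_pos'],s['joints'],s['grip_width'])
shot("wrist","w1",(0,0,560,420),1.4)
print(w2p("wrist",[[.45,.254,.108],[.4634,.1466,.108]]))
E
```

```text
[0.45044935 0.2521349  0.22040635] [2.93916601e-01 2.09278996e-01 1.63800872e+00 7.70310847e-05
 1.29469866e+00 2.25645006e-01] 0.49973467264225657
[[272.69439645 203.28829366]
 [281.15620217 319.2937557 ]]
```

View pics/w1.png

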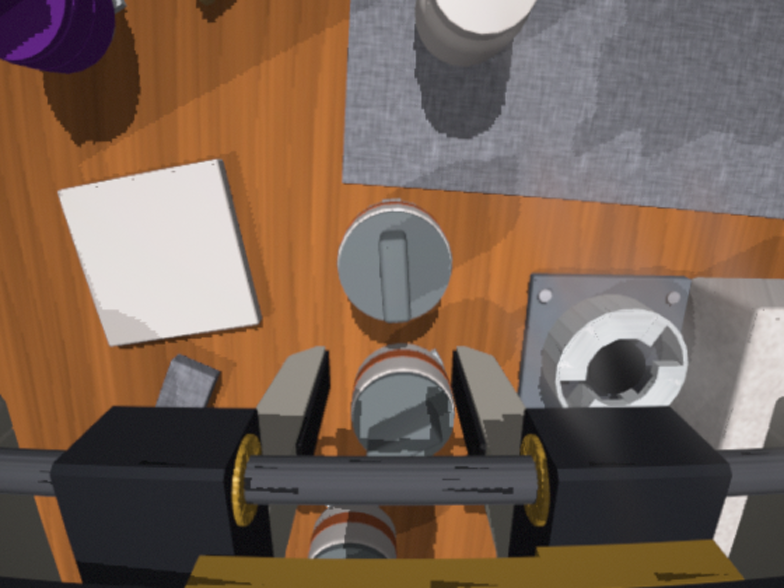

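```bash
python3 - <<'E'
from h import *
T=np.load("pics/w1.npy")
c=lambda p:crop2px(p,(0,0),1.4)
e=p2w("wrist",c([(393,233),(396,319)]),.108,T); d=e[1]-e[0]
print(e.round(4),e.mean(0),np.linalg.norm(d),np.degrees(np.arctan2(d[1],d[0])))
print("lid",p2w("wrist",c([(395,264)]),.074,T))
# slots of socket A and hole
print("hole A",p2w("wrist",c([(622,351)]),.048,T))
E
```

```text
[[0.4499 0.2878 0.108 ]
 [0.4551 0.2376 0.108 ]] [0.45251857 0.26271812 0.108     ] 0.050409913056755615 -84.04622994390814
lid [[0.4531223  0.26216068 0.074     ]]
hole A [[0.6268367  0.20145916 0.048     ]]
```

```bash
python3 - <<'E'
from h import *
T=np.load("pics/w1.npy"); print(T.round(3)); print(wpose()[:3,3])
im=shot("wrist","w2",(220,120,560,330),2.35)
for P in ([.6295,.1815,.048],[.451,.254,.108],[.4505,.2532,.072]): print(((w2p("wrist",[P])-[220,120])*2.35).round(0))
for a in np.arange(0,360,30):
  pass
P=np.array([[.6295+.051*np.cos(a),.1815+.051*np.sin(a),.048] for a in np.linspace(0,6.28,13)])
for p in w2p("wrist",P): cv2.circle(im,tuple(int(v) for v in p.round()),1,(0,0,255),-1)
P=np.array([[.4505+.038*np.cos(a),.2532+.038*np.sin(a),.07] for a in np.linspace(0,6.28,13)])
for p in w2p("wrist",P): cv2.circle(im,tuple(int(v) for v in p.round()),1,(0,255,0),-1)
cv2.imwrite("pics/w2.png",cv2.resize(im[120:330,220:560],None,fx=2.35,fy=2.35,interpolation=cv2.INTER_CUBIC))
E
```

```text
[[-0.068  0.998 -0.     0.45 ]
 [ 0.998  0.068 -0.     0.252]
 [-0.    -0.    -1.     0.22 ]
 [ 0.     0.     0.     1.   ]]
[0.45438573 0.24858988 0.22011657]
[[520. 343.]]
[[133. 202.]]
[[132. 177.]]
```

View pics/w2.png

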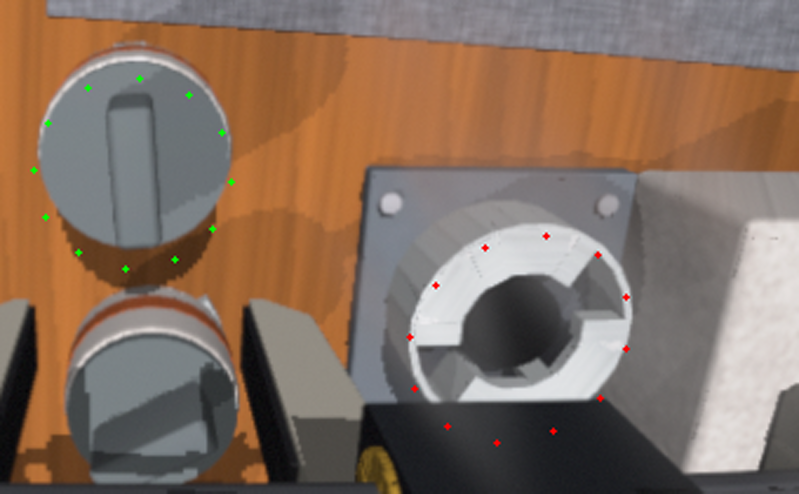

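Emit:
carry_out([
  {"dp":[0,0,0],"rotation":[0,0,0]},
  {"dp":[0,0,0],"rotation":[0,0,0]},
  {"dp":[0,0,0],"rotation":[0,0,0]},
])

```text
clock: 1.55
ee_pos: [0.4489, 0.2542, 0.2207]
eef_rot: [0.68, 0.733, -0.0, -0.0]
ft_force: [0.0, -0.2, 0.3]
grip_width: 0.501
finger_force: 0.0
```

```bash
python3 - <<'E'
from h import *
T=wpose(); print(T[:3,3]); im=shot("wrist","w3",(0,0,560,420),1)
P=np.array([[.6295+.051*np.cos(a),.1815+.051*np.sin(a),.048] for a in np.linspace(0,6.28,13)])
for p in w2p("wrist",P,T): cv2.circle(im,tuple(int(v) for v in p.round()),1,(0,0,255),-1)
P=np.array([[.4505+.038*np.cos(a),.2532+.038*np.sin(a),.07] for a in np.linspace(0,6.28,13)])
for p in w2p("wrist",P,T): cv2.circle(im,tuple(int(v) for v in p.round()),1,(0,255,0),-1)
cv2.imwrite("pics/w3.png",cv2.resize(im[120:330,220:560],None,fx=2.35,fy=2.35,interpolation=cv2.INTER_CUBIC))
print(wpose()[:3,3])
E
```

```text
[0.4488776  0.25422762 0.22066548]
[0.44897342 0.25426461 0.22074707]
```

View pics/w3.png

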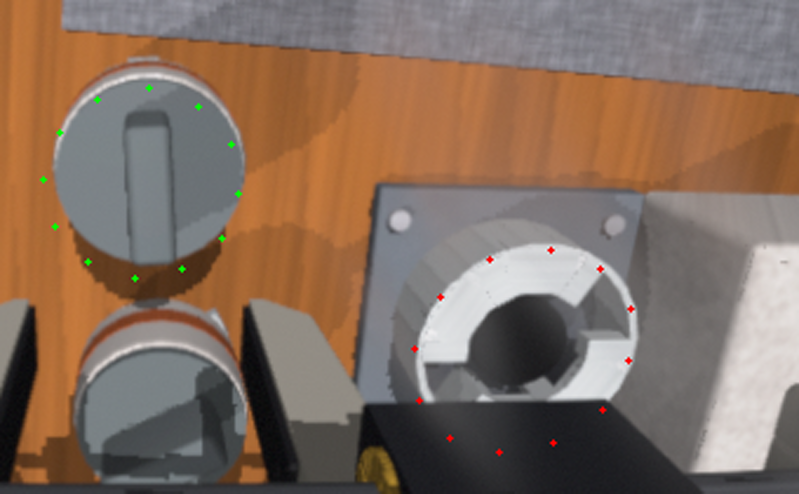

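```bash
python3 - <<'E'
from h import *
T=wpose(); c=lambda p:crop2px(p,(220,120),2.35)
e=p2w("wrist",c([(148,118),(152,262)]),.108,T); d=e[1]-e[0]
print(e.mean(0),np.degrees(np.arctan2(d[1],d[0])),"lid",p2w("wrist",c([(149,171)]),.073,T),"sock",p2w("wrist",c([(526,346)]),.048,T))
plan(.452,.2555,.096,5.5,5)
E
```

```text
[0.45275354 0.26196955 0.108     ] -83.95559387855774 lid [[0.45295634 0.26037359 0.073     ]] sock [[0.6296386  0.18600418 0.048     ]]
[0.0, 0.01, 0.5] -0.03
[0.0, 0.01, 0.5] -0.03
[0.0, 0.01, 0.5] -0.03
[0.0, 0.01, 0.5] -0.03
[0.0, 0.01, 0.5] -0.03
```

Emit:
carry_out([
  {"dp":[0.02,0.02,0.5],"rotation":[0,0,0]},
  {"dp":[0.02,0.02,0.5],"rotation":[0,0,0]},
  {"dp":[0.02,0.02,0.5],"rotation":[0,0,-0.1]},
  {"dp":[0,0,0.5],"rotation":[0,0,0]},
  {"dp":[0,0,0.48],"rotation":[0,0,0]},
  {"dp":[0,0,0],"rotation":[0,0,0]},
  {"dp":[0,0,0],"rotation":[0,0,0]},
  {"dp":[0,0,0],"rotation":[0,0,0]},
])

```text
clock: 2.4
ee_pos: [0.4533, 0.2572, 0.0981]
eef_rot: [0.676, 0.737, 0.001, 0.001]
ft_force: [1.0, 0.8, 0.7]
grip_width: 0.502
finger_force: 0.0
```

Emit:
carry_out([
  {"dp":[0,0,0],"rotation":[0,0,0]},
  {"dp":[0,0,0],"rotation":[0,0,0]},
  {"dp":[0,0,0],"rotation":[0,0,0]},
  {"dp":[0,0,0],"rotation":[0,0,0]},
  {"dp":[0,0,0],"rotation":[0,0,0]},
  {"dp":[0,0,0],"rotation":[0,0,0]},
  {"dp":[0,0,0],"rotation":[0,0,0]},
  {"dp":[0,0,0],"rotation":[0,0,0]},
], claw=1)

```text
clock: 3.2
ee_pos: [0.4527, 0.2567, 0.0969]
eef_rot: [0.676, 0.736, 0.0, 0.0]
ft_force: [-0.8, -0.1, 2.9]
grip_width: 0.173
finger_force: 29.9
```

Emit:
carry_out([
  {"dp":[0,0,-0.3],"rotation":[0,0,0]},
  {"dp":[0,0,-0.5],"rotation":[0,0,0]},
  {"dp":[0,0,-0.5],"rotation":[0,0,0]},
  {"dp":[0,0,-0.5],"rotation":[0,0,0]},
  {"dp":[0,0,-0.2],"rotation":[0,0,0]},
  {"dp":[0,0,0],"rotation":[0,0,0]},
  {"dp":[0,0,0],"rotation":[0,0,0]},
  {"dp":[0,0,0],"rotation":[0,0,0]},
])

```text
clock: 4.0
ee_pos: [0.4515, 0.2562, 0.1949]
eef_rot: [0.676, 0.736, -0.001, -0.001]
ft_force: [-0.7, 0.8, -4.0]
grip_width: 0.172
finger_force: 29.9
```

```bash
python3 - <<'E'
from h import *
T=wpose(); print(T.round(4)); im=shot("wrist","w4",(140,120,420,330),2.8)
print(p2w("top",[[0,0]],0)[0]*0+cam("top")[2][:3,3])
E
```

```text
[[-8.480e-02  9.964e-01 -3.100e-03  4.515e-01]
 [ 9.964e-01  8.480e-02 -1.000e-03  2.562e-01]
 [-7.000e-04 -3.200e-03 -1.000e+00  1.949e-01]
 [ 0.000e+00  0.000e+00  0.000e+00  1.000e+00]]
[0.21534041 0.0082466  1.53599656]
```

View pics/w4.png

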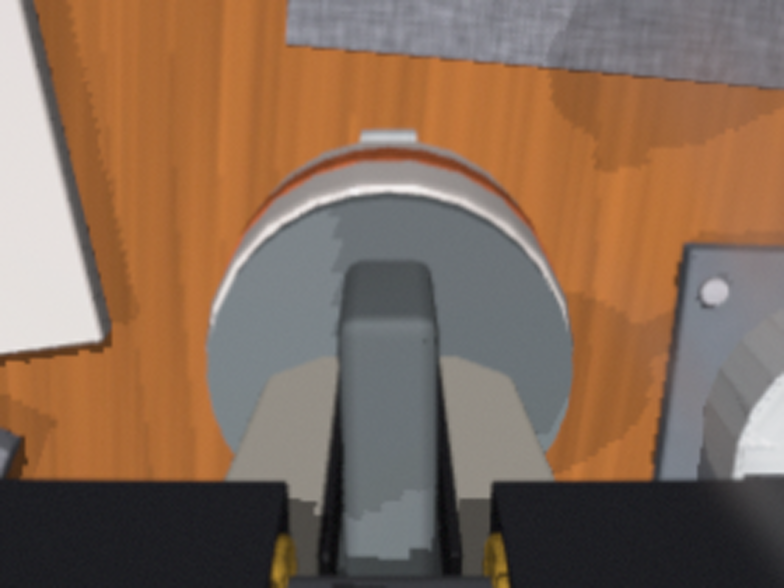

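```bash
python3 - <<'E'
from h import *
K,D,X=cam("wrist",np.eye(4)); c=lambda p:crop2px(p,(140,120),2.8)
def tool(p,z): 
    return p2w("wrist",c([p]),z,np.eye(4))[0].round(4)
print("near end",tool((388,322),-.0111),"far end",tool((392,560),-.0111))
print("L/R",tool((340,324),-.0111),tool((437,324),-.0111))
print("body rim top",tool((390,191),.029),"left/right",tool((207,350),.024),tool((574,350),.024))
print("lug",tool((389,131),.0969-.007), "lug w",tool((361,131),.0899),tool((417,131),.0899))
E
```

```text
near end [ 0.0274  0.0003 -0.0111] far end [-0.0156  0.0009 -0.0111]
L/R [ 0.0271 -0.0071 -0.0111] [ 0.0271  0.0078 -0.0111]
body rim top [0.0385 0.0006 0.029 ] left/right [ 0.0078 -0.0352  0.024 ] [0.0078 0.0367 0.024 ]
lug [0.0394 0.0004 0.0899] lug w [ 0.0394 -0.0066  0.0899] [0.0394 0.0075 0.0899]
```

```bash
python3 - <<'E'
from h import *
a=np.radians(30); s=np.array([.6294,.1837,.048]); u=np.array([np.cos(a),np.sin(a),0]); v=np.array([-u[1],u[0],0])
for dd in(.08,.1,.12):
    T=np.eye(4);T[:3,:3]=np.c_[u,[np.sin(a),-np.cos(a),0],[0,0,-1]]; T[:3,3]=s-dd*u; T[2,3]=.2
    print(dd,T[:3,3],w2p("wrist",[s+.051*u,s-.051*u,s+.051*v,s-.051*v],T).round(0).tolist())
plan(.5345,.1289,.2,-60,10)
E
```

```text
0.08 [0.56011797 0.1437     0.2       ] [[278.0, 42.0], [278.0, 166.0], [218.0, 107.0], [338.0, 107.0]]
0.1 [0.54279746 0.1337     0.2       ] [[278.0, 16.0], [278.0, 143.0], [217.0, 82.0], [339.0, 82.0]]
0.12 [0.52547695 0.1237     0.2       ] [[278.0, -11.0], [278.0, 120.0], [216.0, 57.0], [340.0, 57.0]]
[-0.27, 0.14, -0.01] 0.94
[-0.25, 0.17, -0.01] 0.94
[-0.23, 0.2, -0.01] 0.94
[-0.2, 0.22, -0.01] 0.94
[-0.18, 0.25, -0.01] 0.94
[-0.15, 0.26, -0.01] 0.94
[-0.12, 0.28, -0.01] 0.94
[-0.09, 0.29, -0.01] 0.94
[-0.05, 0.3, -0.01] 0.94
[-0.02, 0.3, -0.01] 0.94
```

Emit:
carry_out([
  {"dp":[-0.27,0.14,-0.01],"rotation":[0,0,0.94]},
  {"dp":[-0.25,0.17,-0.01],"rotation":[0,0,0.94]},
  {"dp":[-0.23,0.2,-0.01],"rotation":[0,0,0.94]},
  {"dp":[-0.2,0.22,-0.01],"rotation":[0,0,0.94]},
  {"dp":[-0.18,0.25,-0.01],"rotation":[0,0,0.94]},
  {"dp":[-0.15,0.26,-0.01],"rotation":[0,0,0.94]},
  {"dp":[-0.12,0.28,-0.01],"rotation":[0,0,0.94]},
  {"dp":[-0.09,0.29,-0.01],"rotation":[0,0,0.94]},
  {"dp":[-0.05,0.3,-0.01],"rotation":[0,0,0.94]},
  {"dp":[0.1,0.3,-0.01],"rotation":[0,0,0.94]},
])

```text
clock: 5.05
ee_pos: [0.5391, 0.1322, 0.2005]
eef_rot: [0.966, 0.258, -0.001, -0.0]
ft_force: [0.7, -0.0, -3.7]
grip_width: 0.166
finger_force: 29.9
```

Emit:
carry_out([
  {"dp":[0.1,0,0],"rotation":[0,0,0]},
  {"dp":[0,0,0],"rotation":[0,0,0]},
  {"dp":[0,0,0],"rotation":[0,0,0]},
  {"dp":[0,0,0],"rotation":[0,0,0]},
  {"dp":[0,0,0],"rotation":[0,0,0]},
])

```text
clock: 5.55
ee_pos: [0.5434, 0.1359, 0.2016]
eef_rot: [0.965, 0.262, -0.0, -0.0]
ft_force: [-0.3, 0.2, -3.2]
grip_width: 0.17
finger_force: 29.9
```

```bash
python3 - <<'E'
from h import *
T=wpose(); print(T.round(4)); im=shot("wrist","w5",(150,0,430,210),2.8)
E
```

```text
[[ 8.632e-01  5.049e-01 -4.000e-04  5.434e-01]
 [ 5.049e-01 -8.632e-01  0.000e+00  1.359e-01]
 [-3.000e-04 -2.000e-04 -1.000e+00  2.016e-01]
 [ 0.000e+00  0.000e+00  0.000e+00  1.000e+00]]
```

View pics/w5.png

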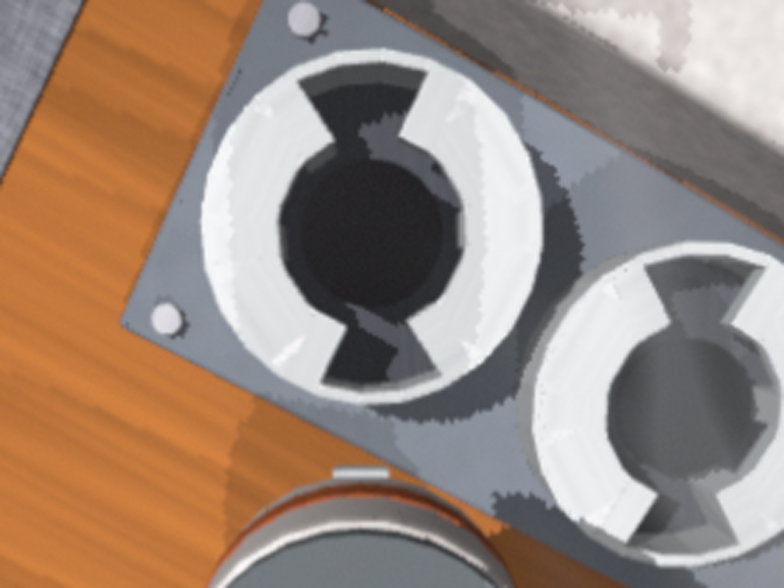

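```bash
python3 - <<'E'
from h import *
T=np.load("pics/w5.npy"); c=lambda p:crop2px(p,(150,0),2.8)
def w(p): return p2w("wrist",c(p),.048,T)
for n,ctr,pts in [("A",(372,226),[(363,77),(366.5,139),(377,321),(381,380)]),("B",(691,404),[(704,266),(699.5,323.5),(684,487.5),(685,544)])]:
    e=w(pts); d=e[0]-e[3]; d2=e[1]-e[2]
    print(n,"circle",w([ctr]).round(4),"slotmid",((e[0]+e[3])/2).round(4),((e[1]+e[2])/2).round(4),np.degrees(np.arctan2(d[1],d[0])).round(1),np.degrees(np.arctan2(d2[1],d2[0])).round(1),np.linalg.norm(d),np.linalg.norm(d2))
print("A circle edges",w([(201,226),(543,226),(372,48),(372,404)]).round(4))
t=lambda p,z:p2w("wrist",c([p]),z,np.eye(4))[0].round(4)
print("lug",t((360,466),.0899),"rim",t((360,525),.029))
print(np.degrees(np.arctan2(T[1,0],T[0,0])))
E
```

```text
A circle [[0.6327 0.1845 0.048 ]] slotmid [0.6309 0.1833 0.048 ] [0.6312 0.1837 0.048 ] 34.0 33.9 0.08734897984181451 0.05238940423199069
B circle [[0.6382 0.0708 0.048 ]] slotmid [0.6372 0.0687 0.048 ] [0.6375 0.07   0.048 ] 31.6 30.0 0.08760163224771017 0.05158592545765227
A circle edges [[0.607  0.2289 0.048 ]
 [0.6588 0.1403 0.048 ]
 [0.6752 0.2095 0.048 ]
 [0.5869 0.1576 0.048 ]]
lug [ 0.0401 -0.0003  0.0899] rim [ 0.0393 -0.0002  0.029 ]
30.32381454622319
```

```bash
python3 - <<'E'
from h import *
plan(.6297,.1826,.160,-56.3,5)
E
```

```text
[0.39, 0.01, 0.17] -0.1
[0.39, 0.02, 0.17] -0.1
[0.39, 0.02, 0.17] -0.1
[0.39, 0.03, 0.17] -0.1
[0.39, 0.03, 0.17] -0.1
```

Emit:
carry_out([
  {"dp":[0.39,0.01,0.17],"rotation":[0,0,-0.1]},
  {"dp":[0.39,0.02,0.17],"rotation":[0,0,-0.1]},
  {"dp":[0.39,0.02,0.17],"rotation":[0,0,-0.1]},
  {"dp":[0.39,0.03,0.17],"rotation":[0,0,-0.1]},
  {"dp":[0.39,0.03,0.17],"rotation":[0,0,-0.1]},
  {"dp":[0,0,0],"rotation":[0,0,0]},
  {"dp":[0,0,0],"rotation":[0,0,0]},
  {"dp":[0,0,0],"rotation":[0,0,0]},
  {"dp":[0,0,0],"rotation":[0,0,0]},
])

```text
clock: 6.5
ee_pos: [0.6294, 0.1816, 0.1599]
eef_rot: [0.957, 0.29, 0.0, 0.0]
ft_force: [-1.0, 0.3, -3.4]
grip_width: 0.168
finger_force: 30.0
```

```bash
python3 - <<'E'
from h import *
plan(.6297,.1826,.140,-56.3,5)
s=status.read_state(); print(s['ee_pos'],s['ft_force'],s['moment'])
E
```

```text
[0.0, -0.0, 0.08] -0.0
[0.0, -0.0, 0.08] -0.0
[0.0, -0.0, 0.08] -0.0
[0.0, -0.0, 0.08] -0.0
[0.0, -0.0, 0.08] -0.0
[0.62940933 0.18162336 0.159907  ] [-0.95017492  0.34686841 -3.36133039] [-0.06255529  0.11040981  0.02743349]
```

Emit:
carry_out([
  {"dp":[0.02,-0.01,0.1],"rotation":[0,0,0]},
  {"dp":[0,0,0.1],"rotation":[0,0,0]},
  {"dp":[0,0,0.1],"rotation":[0,0,0]},
  {"dp":[0,0,0.06],"rotation":[0,0,0]},
  {"dp":[0,0,0.06],"rotation":[0,0,0]},
  {"dp":[0,0,0],"rotation":[0,0,0]},
  {"dp":[0,0,0],"rotation":[0,0,0]},
])

```text
clock: 7.2
ee_pos: [0.6305, 0.1829, 0.1381]
eef_rot: [0.957, 0.29, -0.0, 0.0]
ft_force: [-0.0, 0.4, -3.3]
grip_width: 0.172
finger_force: 30.0
```

Emit:
carry_out([
  {"dp":[0,0,0.07],"rotation":[0,0,0]},
  {"dp":[0,0,0.07],"rotation":[0,0,0]},
  {"dp":[0,0,0.07],"rotation":[0,0,0]},
  {"dp":[0,0,0.07],"rotation":[0,0,0]},
  {"dp":[0,0,0],"rotation":[0,0,0]},
  {"dp":[0,0,0],"rotation":[0,0,0]},
  {"dp":[0,0,0],"rotation":[0,0,0]},
])

```text
clock: 7.9
ee_pos: [0.6311, 0.183, 0.1252]
eef_rot: [0.957, 0.29, 0.001, 0.0]
ft_force: [-1.2, -0.5, 6.1]
grip_width: 0.175
finger_force: 30.0
```

Emit:
carry_out([
  {"dp":[0,0,0.01],"rotation":[0,0,0.9]},
  {"dp":[0,0,0],"rotation":[0,0,0.95]},
  {"dp":[0,0,0],"rotation":[0,0,0.95]},
  {"dp":[0,0,0],"rotation":[0,0,0.95]},
  {"dp":[0,0,0],"rotation":[0,0,0.95]},
  {"dp":[0,0,0],"rotation":[0,0,0.95]},
  {"dp":[0,0,0],"rotation":[0,0,0.95]},
  {"dp":[0,0,0],"rotation":[0,0,0.95]},
  {"dp":[0,0,0],"rotation":[0,0,0.95]},
  {"dp":[0,0,0],"rotation":[0,0,0.8]},
])

```text
clock: 8.9
ee_pos: [0.6312, 0.1834, 0.1249]
eef_rot: [0.965, -0.263, 0.001, -0.001]
ft_force: [-1.6, 1.4, 6.8]
grip_width: 0.166
finger_force: 30.0
```

Emit:
carry_out([
  {"dp":[0,0,0],"rotation":[0,0,0]},
  {"dp":[0,0,0],"rotation":[0,0,0]},
  {"dp":[0,0,0],"rotation":[0,0,0]},
])

```text
clock: 9.2
ee_pos: [0.6312, 0.1834, 0.1249]
eef_rot: [0.965, -0.261, 0.001, -0.001]
ft_force: [-1.4, 1.1, 7.0]
grip_width: 0.17
finger_force: 30.0
```

```bash
python3 - <<'E'
from h import *
s=status.read_state(); T=wpose();print(s['ee_pos'],s['ft_force'],s['moment'],np.degrees(np.arctan2(T[1,0],T[0,0])))
E
```

```text
[0.63116656 0.18338066 0.12494604] [-1.43435198  1.10972372  6.99696555] [ 0.19990765  0.48454044 -0.10824057] -30.268825827526957
```

Emit:
carry_out([
  {"dp":[0,0,0],"rotation":[0,0,0]},
  {"dp":[0,0,0],"rotation":[0,0,0]},
  {"dp":[0,0,0],"rotation":[0,0,0]},
  {"dp":[0,0,0],"rotation":[0,0,0]},
  {"dp":[0,0,-0.2],"rotation":[0,0,0]},
  {"dp":[0,0,-0.5],"rotation":[0,0,0]},
  {"dp":[0,0,-0.5],"rotation":[0,0,0]},
  {"dp":[0,0,-0.7],"rotation":[0,0,0]},
], claw=0)

```text
clock: 10.0
ee_pos: [0.6289, 0.1826, 0.2177]
eef_rot: [0.965, -0.261, -0.002, 0.001]
ft_force: [1.5, 0.5, 0.4]
grip_width: 0.5
finger_force: 0.0
```

```bash
python3 - <<'E'
from h import *
shot("top","t2",(170,125,330,245),5)
E
```

```text
(no output)
```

View pics/t2.png

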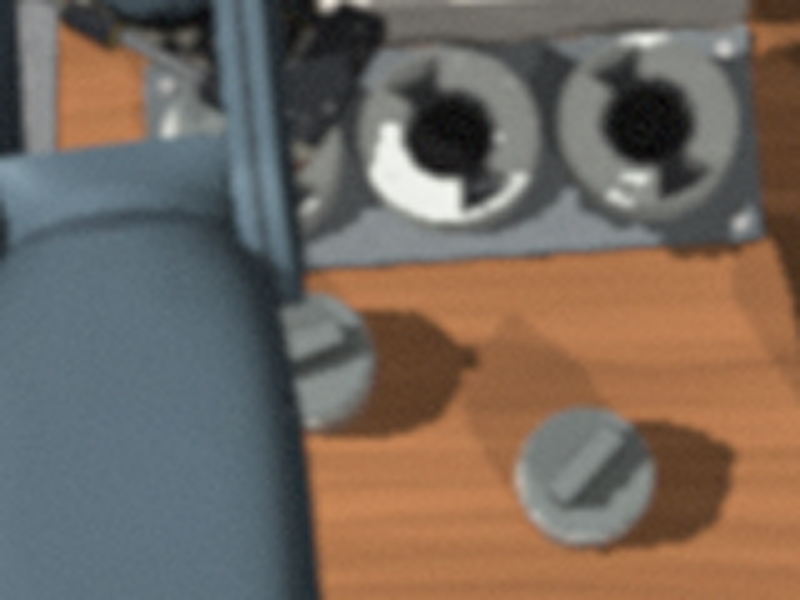

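```bash
python3 - <<'E'
from h import *
plan(.434,-.006,.18,-136,9)
E
```

```text
[-0.17, 0.58, 0.1] 0.25
[-0.15, 0.59, 0.1] 0.25
[-0.13, 0.59, 0.1] 0.25
[-0.11, 0.6, 0.1] 0.25
[-0.1, 0.6, 0.1] 0.25
[-0.08, 0.6, 0.1] 0.25
[-0.06, 0.61, 0.1] 0.25
[-0.04, 0.61, 0.1] 0.25
[-0.02, 0.61, 0.1] 0.25
```

Emit:
carry_out([
  {"dp":[-0.17,0.58,0.1],"rotation":[0,0,0.25]},
  {"dp":[-0.15,0.59,0.1],"rotation":[0,0,0.25]},
  {"dp":[-0.13,0.59,0.1],"rotation":[0,0,0.25]},
  {"dp":[-0.11,0.6,0.1],"rotation":[0,0,0.25]},
  {"dp":[-0.1,0.6,0.1],"rotation":[0,0,0.25]},
  {"dp":[-0.08,0.6,0.1],"rotation":[0,0,0.25]},
  {"dp":[-0.06,0.61,0.1],"rotation":[0,0,0.25]},
  {"dp":[-0.04,0.61,0.1],"rotation":[0,0,0.25]},
  {"dp":[-0.02,0.61,0.1],"rotation":[0,0,0.25]},
  {"dp":[0,0,0],"rotation":[0,0,0]},
])

```text
clock: 11.05
ee_pos: [0.4296, -0.0077, 0.1728]
eef_rot: [0.921, -0.39, -0.002, 0.001]
ft_force: [-0.1, -1.0, 0.1]
grip_width: 0.497
finger_force: 0.0
```

Emit:
carry_out([
  {"dp":[0,0,0],"rotation":[0,0,0]},
  {"dp":[0,0,0],"rotation":[0,0,0]},
  {"dp":[0,0,0],"rotation":[0,0,0]},
])

```text
clock: 11.35
ee_pos: [0.4335, -0.0061, 0.1738]
eef_rot: [0.922, -0.388, 0.0, -0.0]
ft_force: [0.1, 0.3, -0.4]
grip_width: 0.502
finger_force: 0.0
```

```bash
python3 - <<'E'
from h import *
im=shot("top","t3",(170,125,330,245),5)
a=cv2.imread("pics/t1.png"); b=cv2.imread("pics/t2.png")
shot("wrist","w6",(0,0,560,420),1.4)
plan(.434,-.006,.0965,-136,5)
E
```

```text
[0.0, -0.0, 0.31] 0.01
[0.0, -0.0, 0.31] 0.01
[0.0, -0.0, 0.31] 0.01
[0.0, -0.0, 0.31] 0.01
[0.0, -0.0, 0.31] 0.01
```

View pics/w6.png

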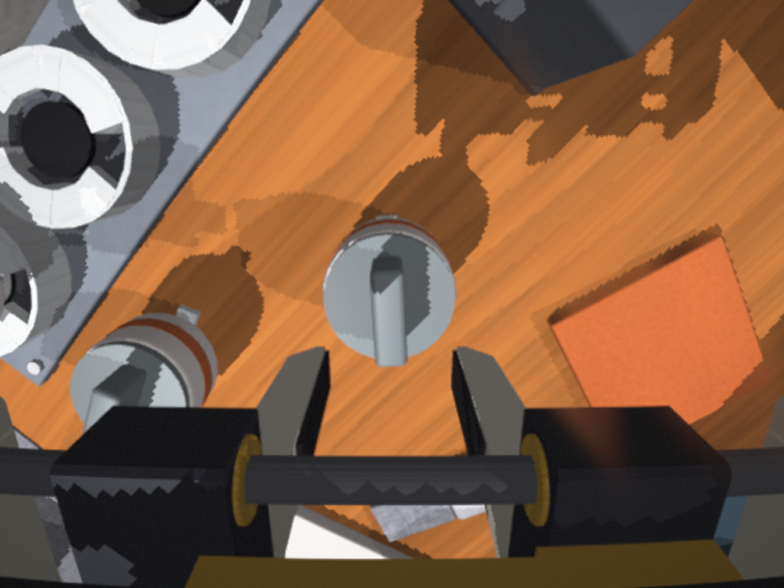

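```bash
python3 - <<'E'
from h import *
t=lambda p,z:p2w("wrist",crop2px([p],(0,0),1.4),-z,np.eye(4))[0].round(4)
zt=.1738
t=lambda p,zw:p2w("wrist",crop2px([p],(0,0),1.4),zt-zw,np.eye(4))[0].round(4)
print(t((389,298),.073), t((388,287),.108),t((392,365),.108))
E
```

```text
[ 0.0017 -0.0014  0.1008] [ 0.0183 -0.0017  0.0658] [-0.0218  0.0002  0.0658]
```

Emit:
carry_out([
  {"dp":[0,-0.01,0.31],"rotation":[0,0,0]},
  {"dp":[0,-0.01,0.31],"rotation":[0,0,0]},
  {"dp":[0,0,0.31],"rotation":[0,0,0]},
  {"dp":[0,0,0.31],"rotation":[0,0,0]},
  {"dp":[0,0,0.3],"rotation":[0,0,0]},
  {"dp":[0,0,0],"rotation":[0,0,0]},
  {"dp":[0,0,0],"rotation":[0,0,0]},
  {"dp":[0,0,0],"rotation":[0,0,0]},
])

```text
clock: 12.25
ee_pos: [0.4342, -0.0059, 0.0974]
eef_rot: [0.921, -0.388, 0.001, -0.0]
ft_force: [0.5, -0.5, 0.3]
grip_width: 0.502
finger_force: 0.0
```

Emit:
carry_out([
  {"dp":[0,0,0],"rotation":[0,0,0]},
  {"dp":[0,0,0],"rotation":[0,0,0]},
  {"dp":[0,0,0],"rotation":[0,0,0]},
  {"dp":[0,0,0],"rotation":[0,0,0]},
  {"dp":[0,0,0],"rotation":[0,0,0]},
  {"dp":[0,0,0],"rotation":[0,0,0]},
  {"dp":[0,0,0],"rotation":[0,0,0]},
  {"dp":[0,0,0],"rotation":[0,0,0]},
], claw=1)

```text
clock: 13.05
ee_pos: [0.4336, -0.0059, 0.0968]
eef_rot: [0.921, -0.389, 0.0, -0.0]
ft_force: [1.0, -0.1, 0.8]
grip_width: 0.168
finger_force: 29.9
```

Emit:
carry_out([
  {"dp":[0,0,-0.3],"rotation":[0,0,0]},
  {"dp":[0,0,-0.5],"rotation":[0,0,0]},
  {"dp":[0,0,-0.5],"rotation":[0,0,0]},
  {"dp":[0,0,-0.5],"rotation":[0,0,0]},
  {"dp":[0,0,-0.26],"rotation":[0,0,0]},
  {"dp":[0,0,0],"rotation":[0,0,0]},
  {"dp":[0,0,0],"rotation":[0,0,0]},
  {"dp":[0,0,0],"rotation":[0,0,0]},
])

```text
clock: 13.85
ee_pos: [0.4325, -0.0056, 0.1984]
eef_rot: [0.921, -0.389, -0.001, 0.0]
ft_force: [0.0, 0.2, -3.9]
grip_width: 0.17
finger_force: 29.9
```

```bash
python3 - <<'E'
from h import *
im=shot("wrist","w7",(140,120,420,330),2.8); print(wpose().round(4))
a=cv2.imread("pics/w4.png"); b=cv2.imread("pics/w7.png")
# shift of lid/bar near end and lug between the two holds
for n,(x0,y0,x1,y1) in dict(lug=(330,115,450,215),bar=(325,250,455,345)).items():
    t=a[y0:y1,x0:x1]; r=cv2.matchTemplate(b[y0-50:y1+50,x0-40:x1+40],t,cv2.TM_CCOEFF_NORMED); _,m,_,l=cv2.minMaxLoc(r); print(n,m,l[0]-40,l[1]-50)
d=.01/.0 if 0 else None
u=np.array([np.cos(np.radians(30)),np.sin(np.radians(30))]); s=np.array([.643,-.0455]); p=s-.1*u; print(p)
plan(p[0],p[1],.2,-60,10)
E
```

```text
[[ 6.980e-01 -7.161e-01 -2.600e-03  4.325e-01]
 [-7.161e-01 -6.980e-01  7.000e-04 -5.600e-03]
 [-2.400e-03  1.400e-03 -1.000e+00  1.984e-01]
 [ 0.000e+00  0.000e+00  0.000e+00  1.000e+00]]
lug 0.5552408695220947 1 5
bar 0.6627532839775085 -1 8
[ 0.55639746 -0.0955    ]
[0.3, -0.05, -0.0] -1.1
[0.31, -0.01, -0.0] -1.1
[0.3, 0.03, -0.0] -1.1
[0.3, 0.07, -0.0] -1.1
[0.29, 0.11, -0.0] -1.1
[0.27, 0.14, -0.0] -1.1
[0.25, 0.18, -0.0] -1.1
[0.22, 0.21, -0.0] -1.1
[0.19, 0.24, -0.0] -1.1
[0.16, 0.26, -0.0] -1.1
```

Emit:
carry_out([
  {"dp":[0.3,-0.05,0],"rotation":[0,0,-1]},
  {"dp":[0.3,-0.01,0],"rotation":[0,0,-1]},
  {"dp":[0.3,0.02,0],"rotation":[0,0,-1]},
  {"dp":[0.3,0.05,0],"rotation":[0,0,-1]},
  {"dp":[0.29,0.09,0],"rotation":[0,0,-1]},
  {"dp":[0.28,0.12,0],"rotation":[0,0,-1]},
  {"dp":[0.26,0.15,0],"rotation":[0,0,-1]},
  {"dp":[0.24,0.18,0],"rotation":[0,0,-1]},
  {"dp":[0.21,0.21,0],"rotation":[0,0,-1]},
  {"dp":[0.19,0.24,0],"rotation":[0,0,-1]},
])

```text
clock: 14.9
ee_pos: [0.5565, -0.0934, 0.1982]
eef_rot: [0.979, 0.202, -0.001, -0.001]
ft_force: [-0.4, -0.9, -2.1]
grip_width: 0.167
finger_force: 29.9
```

Emit:
carry_out([
  {"dp":[0,0,0],"rotation":[0,0,-1]},
  {"dp":[0,0,0],"rotation":[0,0,0]},
  {"dp":[0,0,0],"rotation":[0,0,0]},
  {"dp":[0,0,0],"rotation":[0,0,0]},
  {"dp":[0,0,0],"rotation":[0,0,0]},
])

```text
clock: 15.4
ee_pos: [0.5563, -0.093, 0.1995]
eef_rot: [0.966, 0.257, -0.0, -0.0]
ft_force: [-0.8, -0.4, -1.9]
grip_width: 0.169
finger_force: 29.9
```

```bash
python3 - <<'E'
from h import *
T=wpose(); print(T.round(4)); im=shot("wrist","w8",(140,0,420,210),2.8)
print(((w2p("wrist",[[.644,-.0455,.048]],T)-[140,0])*2.8).round())
E
```

```text
[[ 8.675e-01  4.974e-01 -3.000e-04  5.563e-01]
 [ 4.974e-01 -8.675e-01  1.000e-04 -9.300e-02]
 [-2.000e-04 -3.000e-04 -1.000e+00  1.995e-01]
 [ 0.000e+00  0.000e+00  0.000e+00  1.000e+00]]
[[397. 231.]]
```

View pics/w8.png

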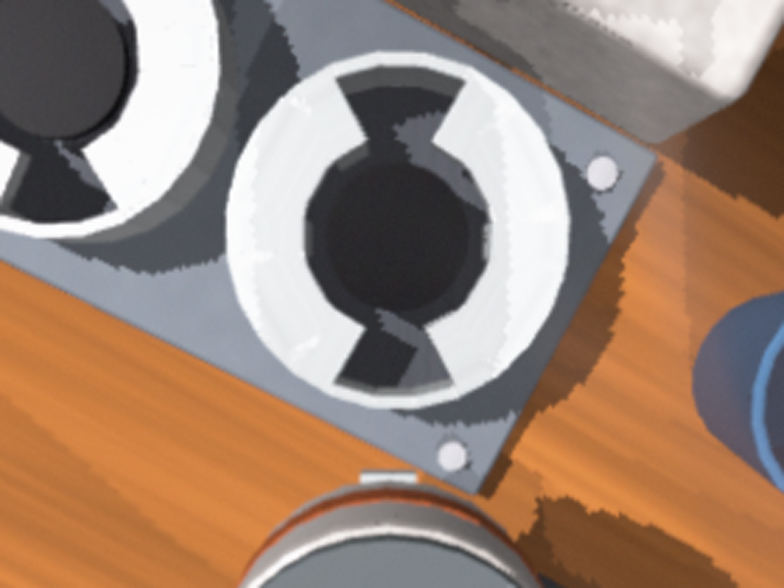

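```bash
cat > ins.py <<'E'
from h import *
def sock(f,x0,ctr,pts,off):
    T=np.load(f"pics/{f}.npy"); w=lambda p:p2w("wrist",crop2px(p,(x0,0),2.8),.048,T)
    e=w(pts); c=w([ctr])[0]; d=e[0]-e[3]; d2=e[1]-e[2]; a=np.degrees([np.arctan2(d[1],d[0]),np.arctan2(d2[1],d2[0])])
    m=(c+(e[0]+e[3])/2+(e[1]+e[2])/2)/3
    print(c.round(4),((e[0]+e[3])/2).round(4),a.round(1)); a=a[0]*.6+a[1]*.4
    t=m[:2]-off*np.array([np.cos(np.radians(a)),np.sin(np.radians(a))]); print("target",t.round(4),a.round(1)); return t,a
E
python3 - <<'E'
from ins import *
sock("w5",150,(372,226),[(363,77),(366.5,139),(377,321),(381,380)],.0025)
t,a=sock("w8",140,(398,229.5),[(401,78),(400.5,141),(394,326),(393.5,383)],.0012)
plan(t[0],t[1],.16,a-90,5)
E
```

```text
[0.6327 0.1845 0.048 ] [0.6309 0.1833 0.048 ] [34.  33.9]
target [0.6295 0.1824] 34.0
[ 0.6447 -0.0453  0.048 ] [ 0.6432 -0.0459  0.048 ] [28.4 27.8]
target [ 0.6426 -0.0462] 28.2
[0.39, 0.01, 0.16] 0.05
[0.39, 0.01, 0.16] 0.05
[0.39, 0.0, 0.16] 0.05
[0.39, 0.0, 0.16] 0.05
[0.39, -0.0, 0.16] 0.05
```

Emit:
carry_out([
  {"dp":[0.4,0.01,0.16],"rotation":[0,0,0.05]},
  {"dp":[0.39,0.01,0.16],"rotation":[0,0,0.05]},
  {"dp":[0.39,0,0.16],"rotation":[0,0,0.05]},
  {"dp":[0.39,0,0.16],"rotation":[0,0,0.05]},
  {"dp":[0.4,0,0.16],"rotation":[0,0,0.05]},
  {"dp":[0,0,0],"rotation":[0,0,0]},
  {"dp":[0,0,0],"rotation":[0,0,0]},
  {"dp":[0,0,0],"rotation":[0,0,0]},
  {"dp":[0,0,0],"rotation":[0,0,0]},
])

```text
clock: 16.35
ee_pos: [0.6426, -0.0466, 0.1603]
eef_rot: [0.97, 0.243, 0.0, 0.0]
ft_force: [0.2, 0.5, -2.1]
grip_width: 0.172
finger_force: 30.0
```

```bash
python3 - <<'E'
from h import *
plan(.6435,-.0457,.138,-61.8,1)
s=status.read_state(); print(s['ee_pos'],s['ft_force'])
E
```

```text
[0.02, -0.01, 0.45] -0.01
[ 0.64262487 -0.0466018   0.16031166] [ 0.20726531  0.46768556 -2.06418705]
```

Emit:
carry_out([
  {"dp":[0.02,-0.01,0.1],"rotation":[0,0,0]},
  {"dp":[0,0,0.1],"rotation":[0,0,0]},
  {"dp":[0,0,0.1],"rotation":[0,0,0]},
  {"dp":[0,0,0.07],"rotation":[0,0,0]},
  {"dp":[0,0,0.06],"rotation":[0,0,0]},
  {"dp":[0,0,0],"rotation":[0,0,0]},
  {"dp":[0,0,0],"rotation":[0,0,0]},
])

```text
clock: 17.05
ee_pos: [0.6437, -0.0452, 0.1381]
eef_rot: [0.97, 0.243, -0.0, 0.0]
ft_force: [-0.3, -0.8, -1.9]
grip_width: 0.168
finger_force: 30.0
```

In the slots with no contact force. Next: push down, then twist.

Emit:
carry_out([
  {"dp":[0,0,0.07],"rotation":[0,0,0]},
  {"dp":[0,0,0.07],"rotation":[0,0,0]},
  {"dp":[0,0,0.07],"rotation":[0,0,0]},
  {"dp":[0,0,0.08],"rotation":[0,0,0]},
  {"dp":[0,0,0],"rotation":[0,0,0]},
  {"dp":[0,0,0],"rotation":[0,0,0]},
  {"dp":[0,0,0],"rotation":[0,0,0]},
])

```text
clock: 17.75
ee_pos: [0.6444, -0.0453, 0.1249]
eef_rot: [0.97, 0.243, 0.001, 0.001]
ft_force: [-1.5, 1.0, 6.7]
grip_width: 0.171
finger_force: 30.0
```

Emit:
carry_out([
  {"dp":[0,0,0],"rotation":[0,0,0.9]},
  {"dp":[0,0,0],"rotation":[0,0,0.95]},
  {"dp":[0,0,0],"rotation":[0,0,0.95]},
  {"dp":[0,0,0],"rotation":[0,0,0.95]},
  {"dp":[0,0,0],"rotation":[0,0,0.95]},
  {"dp":[0,0,0],"rotation":[0,0,0.95]},
  {"dp":[0,0,0],"rotation":[0,0,0.95]},
  {"dp":[0,0,0],"rotation":[0,0,0.95]},
  {"dp":[0,0,0],"rotation":[0,0,0.95]},
  {"dp":[0,0,0],"rotation":[0,0,0.8]},
])

```text
clock: 18.75
ee_pos: [0.6441, -0.0456, 0.1249]
eef_rot: [0.951, -0.309, 0.001, 0.0]
ft_force: [-3.8, -3.1, 8.1]
grip_width: 0.171
finger_force: 30.1
```

Emit:
carry_out([
  {"dp":[0,0,0],"rotation":[0,0,0]},
  {"dp":[0,0,0],"rotation":[0,0,0]},
  {"dp":[0,0,0],"rotation":[0,0,0]},
])

```text
clock: 19.05
ee_pos: [0.6438, -0.0459, 0.1249]
eef_rot: [0.952, -0.307, 0.001, 0.001]
ft_force: [-3.2, -1.2, 7.9]
grip_width: 0.172
finger_force: 30.0
```

```bash
python3 - <<'E'
from h import *
s=status.read_state(); T=wpose();print(s['ee_pos'],s['ft_force'],s['moment'],np.degrees(np.arctan2(T[1,0],T[0,0])))
c=lambda p:crop2px(p,(170,125),5)
E
```

```text
[ 0.64379533 -0.04591035  0.12487654] [-3.15934901 -1.17033665  7.89669904] [-0.23817927  0.82064608  0.0220198 ] -35.75265121545213
```

View pics/t3.png

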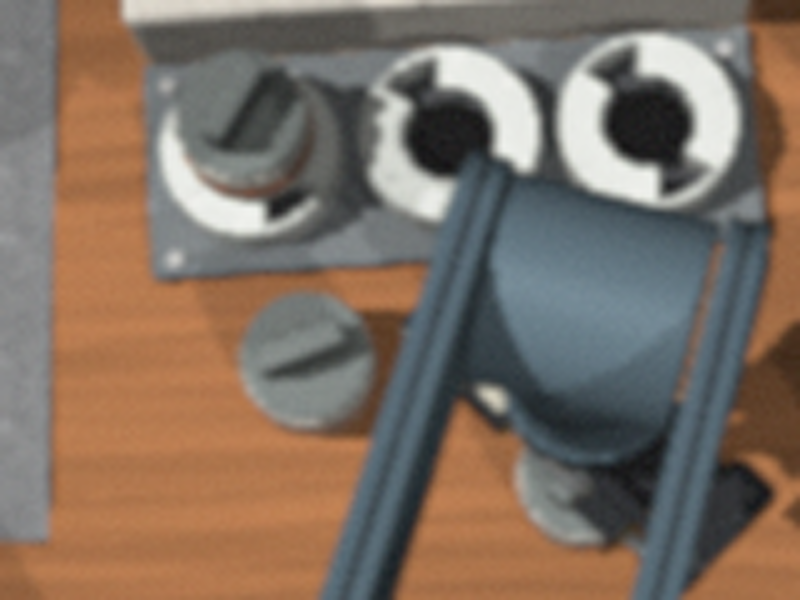

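Emit:
carry_out([
  {"dp":[0,0,0],"rotation":[0,0,0]},
  {"dp":[0,0,0],"rotation":[0,0,0]},
  {"dp":[0,0,0],"rotation":[0,0,0]},
  {"dp":[0,0,0],"rotation":[0,0,0]},
  {"dp":[0,0,-0.2],"rotation":[0,0,0]},
  {"dp":[0,0,-0.5],"rotation":[0,0,0]},
  {"dp":[0,0,-0.5],"rotation":[0,0,0]},
  {"dp":[0,0,-0.7],"rotation":[0,0,0]},
  {"dp":[0,0,0],"rotation":[0,0,0]},
  {"dp":[0,0,0],"rotation":[0,0,0]},
], claw=0)

```text
clock: 20.05
ee_pos: [0.644, -0.0452, 0.2196]
eef_rot: [0.952, -0.307, 0.001, -0.0]
ft_force: [-0.5, -0.2, -1.1]
grip_width: 0.499
finger_force: 0.0
```

```bash
python3 - <<'E'
from h import *
c=lambda p:crop2px(p,(170,125),5)
e=p2w("top",c([(266,361),(340,328)]),.108); d=e[1]-e[0]
print("P2",p2w("top",c([(307,361)]),.072),e.mean(0),np.linalg.norm(d),np.degrees(np.arctan2(d[1],d[0])))
f=lambda P:((w2p("top",[P])[0]-[170,125])*5).round(0)
for z,a in ((.034,-31),(.034,34),(.04,34)):
  u=np.array([np.cos(np.radians(a)),np.sin(np.radians(a)),0])*.025; o=np.array([.63,.1815,z])
  print(z,a,"lid",f(o+[0,0,.072]),"bar",f(o+u+[0,0,.108]),f(o-u+[0,0,.108]))
plan(.448,.146,.22,-20,10)
E
```

```text
P2 [[0.49982214 0.14686925 0.072     ]] [0.50202068 0.14563233 0.108     ] 0.044050595029026605 -66.35676911348871
0.034 -31 lid [237. 118.] bar [253.  61.] [205. 138.]
0.034 34 lid [237. 118.] bar [204.  63.] [255. 136.]
0.04 34 lid [236. 115.] bar [202.  59.] [253. 133.]
[-0.54, -0.08, -0.0] -1.54
[-0.52, -0.18, -0.0] -1.54
[-0.48, -0.27, -0.0] -1.54
[-0.42, -0.35, -0.0] -1.54
[-0.35, -0.42, -0.0] -1.54
[-0.26, -0.48, -0.0] -1.54
[-0.17, -0.52, -0.0] -1.54
[-0.07, -0.54, -0.0] -1.54
[0.03, -0.55, -0.0] -1.54
[0.13, -0.53, -0.0] -1.54
```

```bash
python3 - <<'E'
from h import *
plan(.501,.148,.175,-153,8)
E
```

```text
[-0.57, -0.18, 0.11] 0.5
[-0.58, -0.15, 0.11] 0.5
[-0.59, -0.11, 0.11] 0.5
[-0.6, -0.08, 0.11] 0.5
[-0.6, -0.04, 0.11] 0.5
[-0.6, -0.01, 0.11] 0.5
[-0.6, 0.03, 0.11] 0.5
[-0.6, 0.06, 0.11] 0.5
```

Emit:
carry_out([
  {"dp":[-0.57,-0.18,0.11],"rotation":[0,0,0.5]},
  {"dp":[-0.58,-0.15,0.11],"rotation":[0,0,0.5]},
  {"dp":[-0.59,-0.11,0.11],"rotation":[0,0,0.5]},
  {"dp":[-0.6,-0.08,0.11],"rotation":[0,0,0.5]},
  {"dp":[-0.6,-0.04,0.11],"rotation":[0,0,0.5]},
  {"dp":[-0.6,-0.01,0.11],"rotation":[0,0,0.5]},
  {"dp":[-0.6,0.03,0.11],"rotation":[0,0,0.5]},
  {"dp":[-0.6,0.06,0.11],"rotation":[0,0,0.5]},
  {"dp":[0,0,0],"rotation":[0,0,0]},
  {"dp":[0,0,0],"rotation":[0,0,0]},
])

```text
clock: 21.05
ee_pos: [0.5001, 0.1486, 0.1736]
eef_rot: [0.852, -0.523, -0.001, 0.001]
ft_force: [0.2, 0.0, 0.5]
grip_width: 0.503
finger_force: 0.0
```

Emit:
carry_out([
  {"dp":[0,0,0],"rotation":[0,0,0]},
  {"dp":[0,0,0],"rotation":[0,0,0]},
])

```text
clock: 21.25
ee_pos: [0.5017, 0.1475, 0.1745]
eef_rot: [0.851, -0.525, 0.0, 0.0]
ft_force: [-0.3, -0.1, 0.4]
grip_width: 0.501
finger_force: 0.0
```

```bash
python3 - <<'E'
from h import *
T=wpose(); print(T[:3,3],status.read_state()['joints'])
im=shot("wrist","w9",(0,0,560,420),1.4)
a=cv2.imread("pics/w6.png"); t=a[225:370,320:460]
r=cv2.matchTemplate(cv2.imread("pics/w9.png"),t,cv2.TM_CCOEFF_NORMED); _,m,_,l=cv2.minMaxLoc(r); print(m,l[0]-320,l[1]-225)
plan(.501,.148,.0965,-153,5)
E
```

```text
[0.50167355 0.14747095 0.17445607] [ 7.25245505e-02  2.60775836e-01  1.68958742e+00 -2.10720927e-04
  1.19130161e+00  2.74844142e+00]
0.8220741748809814 -2 3
[-0.0, 0.0, 0.31] -0.01
[-0.0, 0.0, 0.31] -0.01
[-0.0, 0.0, 0.31] -0.01
[-0.0, 0.0, 0.31] -0.01
[-0.0, 0.0, 0.31] -0.01
```

View pics/w9.png

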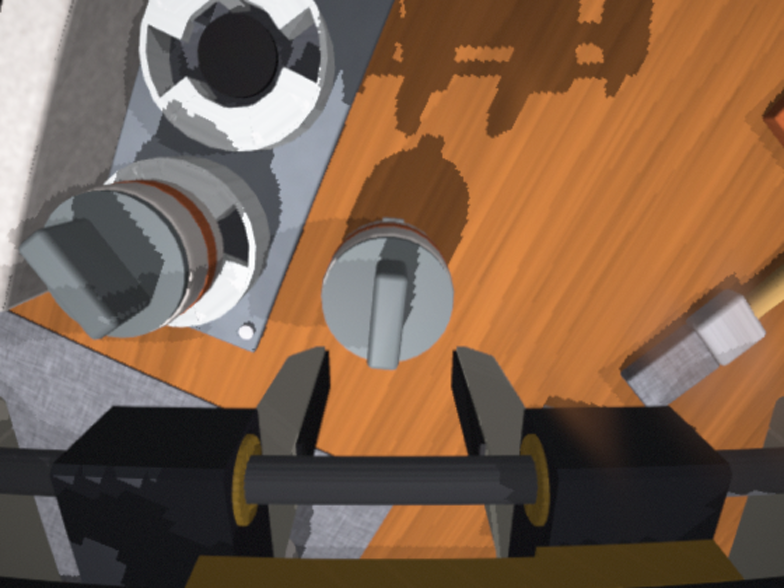

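Emit:
carry_out([
  {"dp":[-0.02,-0.01,0.31],"rotation":[0,0,0.4]},
  {"dp":[-0.01,0,0.31],"rotation":[0,0,0]},
  {"dp":[0,0,0.31],"rotation":[0,0,0]},
  {"dp":[0,0,0.31],"rotation":[0,0,0]},
  {"dp":[0,0,0.32],"rotation":[0,0,0]},
  {"dp":[0,0,0],"rotation":[0,0,0]},
  {"dp":[0,0,0],"rotation":[0,0,0]},
  {"dp":[0,0,0],"rotation":[0,0,0]},
])

```text
clock: 22.1
ee_pos: [0.5017, 0.1496, 0.0975]
eef_rot: [0.838, -0.545, 0.001, -0.0]
ft_force: [0.5, 0.1, 1.0]
grip_width: 0.498
finger_force: 0.0
```

Emit:
carry_out([
  {"dp":[0,0,0],"rotation":[0,0,0]},
  {"dp":[0,0,0],"rotation":[0,0,0]},
  {"dp":[0,0,0],"rotation":[0,0,0]},
  {"dp":[0,0,0],"rotation":[0,0,0]},
  {"dp":[0,0,0],"rotation":[0,0,0]},
  {"dp":[0,0,0],"rotation":[0,0,0]},
  {"dp":[0,0,0],"rotation":[0,0,0]},
  {"dp":[0,0,0],"rotation":[0,0,0]},
], claw=1)

```text
clock: 22.9
ee_pos: [0.501, 0.1499, 0.0967]
eef_rot: [0.839, -0.545, 0.0, -0.0]
ft_force: [0.8, 1.0, 0.9]
grip_width: 0.17
finger_force: 30.0
```

Emit:
carry_out([
  {"dp":[0,0,-0.3],"rotation":[0,0,0]},
  {"dp":[0,0,-0.5],"rotation":[0,0,0]},
  {"dp":[0,0,-0.5],"rotation":[0,0,0]},
  {"dp":[0,0,-0.5],"rotation":[0,0,0]},
  {"dp":[0,0,-0.26],"rotation":[0,0,0]},
  {"dp":[0,0,0],"rotation":[0,0,0]},
  {"dp":[0,0,0],"rotation":[0,0,0]},
  {"dp":[0,0,0],"rotation":[0,0,0]},
])

```text
clock: 23.7
ee_pos: [0.4998, 0.1498, 0.1982]
eef_rot: [0.839, -0.545, -0.001, 0.001]
ft_force: [0.3, -0.2, -3.2]
grip_width: 0.172
finger_force: 30.0
```

```bash
python3 - <<'E'
from h import *
im=shot("wrist","w10",(140,120,420,330),2.8); print(wpose().round(4))
b=cv2.imread("pics/w10.png")
for f in ("w4","w7"):
  a=cv2.imread(f"pics/{f}.png")
  for n,(x0,y0,x1,y1) in dict(lug=(330,115,450,215),bar=(325,250,455,345)).items():
    t=a[y0:y1,x0:x1]; r=cv2.matchTemplate(b[y0-50:y1+50,x0-40:x1+40],t,cv2.TM_CCOEFF_NORMED); _,m,_,l=cv2.minMaxLoc(r); print(f,n,m,l[0]-40,l[1]-50)
# socket B from A and C (seated TCP, in line) and from w5 look
u=np.array([np.cos(np.radians(30)),np.sin(np.radians(30))]); p=np.array([.637,.068])-.1*u; print(p)
plan(p[0],p[1],.2,-60,14)
E
```

```text
[[ 4.065e-01 -9.137e-01 -2.900e-03  4.999e-01]
 [-9.137e-01 -4.065e-01 -3.000e-04  1.498e-01]
 [-9.000e-04  2.700e-03 -1.000e+00  1.982e-01]
 [ 0.000e+00  0.000e+00  0.000e+00  1.000e+00]]
w4 lug 0.696310818195343 2 6
w4 bar 0.6838375329971313 0 8
w7 lug 0.9353492259979248 1 1
w7 bar 0.8540452122688293 2 4
[0.55039746 0.018     ]
[0.2, 0.01, -0.0] -1.0
[0.2, 0.03, -0.0] -1.0
[0.19, 0.06, -0.0] -1.0
[0.18, 0.08, -0.0] -1.0
[0.17, 0.1, -0.0] -1.0
[0.16, 0.12, -0.0] -1.0
[0.14, 0.14, -0.0] -1.0
[0.13, 0.16, -0.0] -1.0
[0.11, 0.17, -0.0] -1.0
[0.09, 0.18, -0.0] -1.0
[0.06, 0.19, -0.0] -1.0
[0.04, 0.2, -0.0] -1.0
[0.02, 0.2, -0.0] -1.0
[-0.01, 0.2, -0.0] -1.0
```

```bash
python3 - <<'E'
from h import *
plan(.638,.069,.1982,-59.2,15)
E
```

```text
[0.17, -0.12, -0.0] -0.94
[0.19, -0.1, -0.0] -0.94
[0.2, -0.08, -0.0] -0.94
[0.2, -0.06, -0.0] -0.94
[0.21, -0.04, -0.0] -0.94
[0.21, -0.01, -0.0] -0.94
[0.21, 0.01, -0.0] -0.94
[0.21, 0.04, -0.0] -0.94
[0.21, 0.06, -0.0] -0.94
[0.2, 0.08, -0.0] -0.94
[0.19, 0.1, -0.0] -0.94
[0.17, 0.12, -0.0] -0.94
[0.16, 0.14, -0.0] -0.94
[0.14, 0.16, -0.0] -0.94
[0.12, 0.17, -0.0] -0.94
```

Emit:
carry_out([
  {"dp":[0.17,-0.12,0],"rotation":[0,0,-0.94]},
  {"dp":[0.19,-0.1,0],"rotation":[0,0,-0.94]},
  {"dp":[0.2,-0.08,0],"rotation":[0,0,-0.94]},
  {"dp":[0.2,-0.06,0],"rotation":[0,0,-0.94]},
  {"dp":[0.21,-0.04,0],"rotation":[0,0,-0.94]},
  {"dp":[0.21,-0.01,0],"rotation":[0,0,-0.94]},
  {"dp":[0.21,0.01,0],"rotation":[0,0,-0.94]},
  {"dp":[0.21,0.04,0],"rotation":[0,0,-0.94]},
  {"dp":[0.21,0.06,0],"rotation":[0,0,-0.94]},
  {"dp":[0.2,0.08,0],"rotation":[0,0,-0.94]},
])

```text
clock: 24.75
ee_pos: [0.5922, 0.0955, 0.1982]
eef_rot: [1.0, -0.01, -0.001, 0.0]
ft_force: [0.7, -0.1, -2.7]
grip_width: 0.169
finger_force: 30.0
```

Emit:
carry_out([
  {"dp":[0.19,0.1,0],"rotation":[0,0,-0.94]},
  {"dp":[0.17,0.12,0],"rotation":[0,0,-0.94]},
  {"dp":[0.16,0.14,0],"rotation":[0,0,-0.94]},
  {"dp":[0.14,0.16,0],"rotation":[0,0,-0.94]},
  {"dp":[0.12,0.17,0],"rotation":[0,0,-0.94]},
  {"dp":[0,0,0.3],"rotation":[0,0,0]},
  {"dp":[0,0,0.3],"rotation":[0,0,0]},
  {"dp":[0,0,0.15],"rotation":[0,0,0]},
  {"dp":[0,0,0],"rotation":[0,0,0]},
  {"dp":[0,0,0],"rotation":[0,0,0]},
])

```text
clock: 25.75
ee_pos: [0.6382, 0.0694, 0.162]
eef_rot: [0.964, 0.267, -0.0, -0.0]
ft_force: [0.7, 0.3, -3.1]
grip_width: 0.17
finger_force: 30.0
```

```bash
python3 - <<'E'
from h import *
plan(.638,.069,.138,-59.2,1)
s=status.read_state(); print(s['ee_pos'],s['ft_force'],s['joints'])
E
```

```text
[-0.01, 0.0, 0.48] 0.02
[0.63818086 0.06937048 0.16199329] [ 0.70909736  0.26565523 -3.08524088] [-6.51819371e-02  4.74677936e-01  1.40073205e+00 -2.52358654e-05
  1.26669376e+00  9.65773555e-01]
```

Emit:
carry_out([
  {"dp":[0,0,0.1],"rotation":[0,0,0]},
  {"dp":[0,0,0.1],"rotation":[0,0,0]},
  {"dp":[0,0,0.1],"rotation":[0,0,0]},
  {"dp":[0,0,0.1],"rotation":[0,0,0]},
  {"dp":[0,0,0.08],"rotation":[0,0,0]},
  {"dp":[0,0,0],"rotation":[0,0,0]},
  {"dp":[0,0,0],"rotation":[0,0,0]},
])

```text
clock: 26.45
ee_pos: [0.6382, 0.0693, 0.138]
eef_rot: [0.964, 0.267, -0.0, -0.0]
ft_force: [-0.7, -0.0, -2.6]
grip_width: 0.173
finger_force: 30.0
```

Emit:
carry_out([
  {"dp":[0,0,0.07],"rotation":[0,0,0]},
  {"dp":[0,0,0.07],"rotation":[0,0,0]},
  {"dp":[0,0,0.07],"rotation":[0,0,0]},
  {"dp":[0,0,0.08],"rotation":[0,0,0]},
  {"dp":[0,0,0],"rotation":[0,0,0]},
  {"dp":[0,0,0],"rotation":[0,0,0]},
  {"dp":[0,0,0],"rotation":[0,0,0]},
])

```text
clock: 27.15
ee_pos: [0.6386, 0.0694, 0.1247]
eef_rot: [0.964, 0.267, 0.001, 0.0]
ft_force: [-1.3, 1.1, 4.0]
grip_width: 0.172
finger_force: 30.0
```

Emit:
carry_out([
  {"dp":[0,0,0.02],"rotation":[0,0,0.9]},
  {"dp":[0,0,0],"rotation":[0,0,0.95]},
  {"dp":[0,0,0],"rotation":[0,0,0.95]},
  {"dp":[0,0,0],"rotation":[0,0,0.95]},
  {"dp":[0,0,0],"rotation":[0,0,0.95]},
  {"dp":[0,0,0],"rotation":[0,0,0.95]},
  {"dp":[0,0,0],"rotation":[0,0,0.95]},
  {"dp":[0,0,0],"rotation":[0,0,0.95]},
  {"dp":[0,0,0],"rotation":[0,0,0.95]},
  {"dp":[0,0,0],"rotation":[0,0,0.85]},
])

```text
clock: 28.15
ee_pos: [0.6383, 0.0699, 0.1247]
eef_rot: [0.957, -0.289, 0.001, -0.0]
ft_force: [-7.3, -1.0, 13.6]
grip_width: 0.17
finger_force: 30.3
```

Emit:
carry_out([
  {"dp":[0,0,0],"rotation":[0,0,0]},
  {"dp":[0,0,0],"rotation":[0,0,0]},
  {"dp":[0,0,0],"rotation":[0,0,0]},
])

```text
clock: 28.45
ee_pos: [0.6381, 0.0695, 0.1247]
eef_rot: [0.958, -0.287, 0.001, -0.0]
ft_force: [-4.2, 0.1, 11.3]
grip_width: 0.165
finger_force: 30.0
```

```bash
python3 - <<'E'
from h import *
s=status.read_state(); T=wpose();print(s['ee_pos'],s['ft_force'],s['moment'],np.degrees(np.arctan2(T[1,0],T[0,0])))
E
```

```text
[0.63806129 0.06951    0.12473474] [-4.22253938  0.13844792 11.28098593] [0.13359037 1.33111872 0.26855569] -33.31456458574835
```

Emit:
carry_out([
  {"dp":[0,0,0],"rotation":[0,0,0]},
  {"dp":[0,0,0],"rotation":[0,0,0]},
  {"dp":[0,0,0],"rotation":[0,0,0]},
  {"dp":[0,0,0],"rotation":[0,0,0]},
  {"dp":[0,0,-0.2],"rotation":[0,0,0]},
  {"dp":[0,0,-0.6],"rotation":[0,0,0]},
  {"dp":[0,0,-0.7],"rotation":[0,0,0]},
  {"dp":[0,0,-0.7],"rotation":[0,0,0]},
  {"dp":[0,0,-0.7],"rotation":[0,0,0]},
  {"dp":[0,0,0],"rotation":[0,0,0]},
], claw=0)

```text
clock: 29.45
ee_pos: [0.6409, 0.0692, 0.2746]
eef_rot: [0.958, -0.287, 0.006, -0.001]
ft_force: [0.8, 0.6, -0.2]
grip_width: 0.499
finger_force: 0.0
```

```bash
python3 - <<'E'
from h import *
plan(.53,-.37,.27,-180,12)
s=.7
for n,p,z in [("base",[(480,253),(627,253),(627,310),(480,310)],.006),("tab",[(610,247)],.16),("lens",[(500,287)],.125),("bar",[(583,257),(553,290)],.105)]:
    print(n,np.round(p2w("top",np.array(p)*s,z),3).tolist())
E
```

```text
[0.25, 0.71, 0.01] 0.69
[0.31, 0.69, 0.01] 0.69
[0.36, 0.66, 0.01] 0.69
[0.42, 0.63, 0.01] 0.69
[0.47, 0.59, 0.01] 0.69
[0.51, 0.55, 0.01] 0.69
[0.56, 0.51, 0.01] 0.69
[0.6, 0.46, 0.01] 0.69
[0.63, 0.41, 0.01] 0.69
[0.66, 0.36, 0.01] 0.69
[0.69, 0.3, 0.01] 0.69
[0.71, 0.24, 0.01] 0.69
base [[0.567, -0.155, 0.006], [0.562, -0.459, 0.006], [0.444, -0.451, 0.006], [0.448, -0.151, 0.006]]
tab [[0.539, -0.381, 0.16]]
lens [[0.473, -0.178, 0.125]]
bar [[0.533, -0.343, 0.105], [0.47, -0.281, 0.105]]
```

Emit:
carry_out([
  {"dp":[0.25,0.71,0.01],"rotation":[0,0,0.69]},
  {"dp":[0.31,0.69,0.01],"rotation":[0,0,0.69]},
  {"dp":[0.36,0.66,0.01],"rotation":[0,0,0.69]},
  {"dp":[0.42,0.63,0.01],"rotation":[0,0,0.69]},
  {"dp":[0.47,0.59,0.01],"rotation":[0,0,0.69]},
  {"dp":[0.51,0.55,0.01],"rotation":[0,0,0.69]},
  {"dp":[0.56,0.51,0.01],"rotation":[0,0,0.69]},
  {"dp":[0.6,0.46,0.01],"rotation":[0,0,0.69]},
  {"dp":[0.63,0.41,0.01],"rotation":[0,0,0.69]},
  {"dp":[0.66,0.36,0.01],"rotation":[0,0,0.69]},
])

```text
clock: 30.45
ee_pos: [0.5455, -0.2976, 0.2623]
eef_rot: [0.76, -0.649, -0.0, -0.0]
ft_force: [0.8, 0.1, -0.4]
grip_width: 0.496
finger_force: 0.0
```

Emit:
carry_out([
  {"dp":[0.69,0.3,0.01],"rotation":[0,0,0.69]},
  {"dp":[0.71,0.24,0.01],"rotation":[0,0,0.69]},
  {"dp":[0,0,0],"rotation":[0,0,0]},
  {"dp":[0,0,0],"rotation":[0,0,0]},
  {"dp":[0,0,0],"rotation":[0,0,0]},
  {"dp":[0,0,0],"rotation":[0,0,0]},
  {"dp":[0,0,0],"rotation":[0,0,0]},
])

```text
clock: 31.15
ee_pos: [0.5283, -0.3678, 0.2619]
eef_rot: [-0.706, 0.708, -0.0, 0.0]
ft_force: [-0.4, 0.0, 0.3]
grip_width: 0.501
finger_force: 0.0
```

```bash
python3 - <<'E'
from h import *
T=wpose(); print(T.round(4),status.read_state()['joints'])
im=shot("wrist","w11",(0,0,560,420),1)
tp=capture("top"); sc=capture("scene"); r=lambda a,w,h:cv2.resize(a,(w,h),interpolation=cv2.INTER_CUBIC)
# montage: wrist rows 0-280 (x1.43), top pots crop, scene pots crop
m=np.zeros((600,800,3),np.uint8)
m[:400]=r(im[0:280],800,400)
m[400:,:400]=r(tp[120:180,190:310],400,200)
m[400:,400:]=r(sc[220:325,150:360],400,200)
cv2.imwrite("pics/m1.png",m)
g=w2p("wrist",[[.539,-.335,.105],[.470,-.273,.105],[.541,-.42,.105]],T)*[800/560,400/280]; print(g.round())
# dark tab blob
hsv=cv2.cvtColor(im,cv2.COLOR_BGR2HSV); k=(hsv[:280,:,2]<30).astype(np.uint8)
n,l,st,ce=cv2.connectedComponentsWithStats(k); print([(st[i].tolist(),ce[i].round(1).tolist()) for i in range(1,n) if st[i][4]>150])
E
```

```text
[[-3.000e-03 -1.000e+00  3.000e-04  5.283e-01]
 [-1.000e+00  3.000e-03 -1.000e-04 -3.678e-01]
 [ 1.000e-04 -3.000e-04 -1.000e+00  2.619e-01]
 [ 0.000e+00  0.000e+00  0.000e+00  1.000e+00]] [-7.81264375e-01  4.14805977e-01  1.24778699e+00  1.54538163e-04
  1.47872192e+00  2.36332141e+00]
[[383. 327.]
 [482. 409.]
 [378. 198.]]
[([252, 172, 28, 10, 246], [266.5, 176.3]), ([323, 251, 11, 29, 178], [326.9, 269.0])]
```

View pics/m1.png

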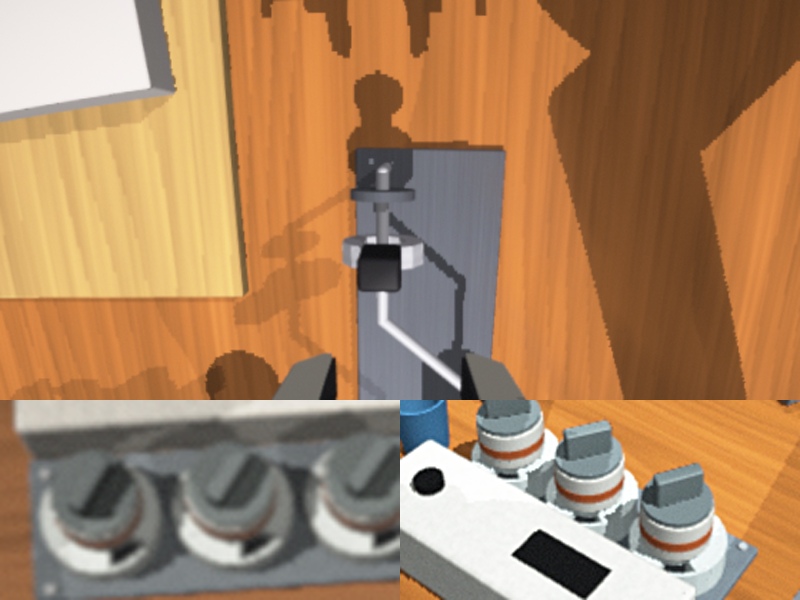

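```bash
python3 - <<'E'
from h import *
T=np.load("pics/w11.npy"); f=lambda p,z:p2w("wrist",np.array(p)/(800/560)-.15,z,T).round(4).tolist()
print("tab top",f([(380.5,277)],.16),"edges",f([(359,277),(402,277),(380,290),(380,264)],.16))
print("corner1",f([(381,322)],.105),"far bar/disc",f([(380,196)],.105), "pt on slanted",f([(458,383)],.105))
plan(.539,-.385,.155,180,5)
E
```

```text
tab top [[0.5383, -0.3838, 0.16]] edges [[0.5497, -0.3838, 0.16], [0.5269, -0.3838, 0.16], [0.5387, -0.3766, 0.16], [0.5385, -0.3909, 0.16]]
corner1 [[0.5406, -0.3386, 0.105]] far bar/disc [[0.5401, -0.4212, 0.105]] pt on slanted [[0.4878, -0.2934, 0.105]]
[0.07, -0.04, 0.43] -0.01
[0.07, -0.04, 0.43] -0.01
[0.07, -0.04, 0.43] -0.01
[0.07, -0.04, 0.43] -0.01
[0.07, -0.04, 0.43] -0.01
```

Emit:
carry_out([
  {"dp":[0.15,-0.1,0.2],"rotation":[0,0,0]},
  {"dp":[0.15,-0.11,0.3],"rotation":[0,0,0]},
  {"dp":[0,0,0.5],"rotation":[0,0,0]},
  {"dp":[0,0,0.5],"rotation":[0,0,0]},
  {"dp":[0,0,0.5],"rotation":[0,0,0]},
  {"dp":[0,0,0.3],"rotation":[0,0,0]},
  {"dp":[0,0,0],"rotation":[0,0,0]},
  {"dp":[0,0,0],"rotation":[0,0,0]},
  {"dp":[0,0,0],"rotation":[0,0,0]},
])

```text
clock: 32.2
ee_pos: [0.5387, -0.3848, 0.1474]
eef_rot: [-0.705, 0.709, -0.001, -0.0]
ft_force: [0.2, -0.2, 0.7]
grip_width: 0.505
finger_force: 0.0
```

Emit:
carry_out([
  {"dp":[0,0,0],"rotation":[0,0,0]},
  {"dp":[0,0,0],"rotation":[0,0,0]},
  {"dp":[0,0,0],"rotation":[0,0,0]},
  {"dp":[0,0,0],"rotation":[0,0,0]},
  {"dp":[0,0,0],"rotation":[0,0,0]},
  {"dp":[0,0,0],"rotation":[0,0,0]},
  {"dp":[0,0,0],"rotation":[0,0,0]},
], claw=1)

```text
clock: 32.9
ee_pos: [0.5383, -0.3842, 0.1472]
eef_rot: [-0.705, 0.709, -0.0, -0.0]
ft_force: [-0.9, 0.5, 3.9]
grip_width: 0.258
finger_force: 30.0
```

```bash
python3 - <<'E'
from h import *
s=status.read_state(); print(s['ee_pos'],s['ft_force'],s['grip_width']*93,s['finger_force'],np.degrees(np.arctan2(*wpose()[[1,0],0])))
T=wpose(); im=shot("wrist","w12",(0,0,560,420),1)
t=cv2.cvtColor(im,cv2.COLOR_BGR2GRAY)
# tab's near edge between fingers: column profile
print(t[170:330:4,281].tolist())
E
```

```text
[ 0.53827064 -0.38422005  0.14718098] [-0.87116152  0.49366585  3.92489155] 24.007044315981993 29.976073801517487 -90.28295358955634
[149, 149, 128, 50, 66, 67, 73, 107, 132, 149, 149, 149, 149, 149, 150, 149, 147, 61, 17, 19, 16, 19, 19, 17, 16, 22, 51, 72, 75, 77, 74, 76, 75, 74, 73, 205, 250, 156, 135, 63]
```

Emit:
carry_out([
  {"dp":[0,0,-0.06],"rotation":[0,0,0]},
  {"dp":[0,0,-0.06],"rotation":[0,0,0]},
  {"dp":[-0.15,0,0],"rotation":[0,0,0]},
  {"dp":[-0.15,0,0],"rotation":[0,0,0]},
  {"dp":[-0.15,0,0],"rotation":[0,0,0]},
  {"dp":[-0.15,0,0],"rotation":[0,0,0]},
  {"dp":[-0.15,0,0],"rotation":[0,0,0]},
  {"dp":[0,0,0],"rotation":[0,0,0]},
  {"dp":[0,0,0],"rotation":[0,0,0]},
  {"dp":[0,0,0],"rotation":[0,0,0]},
])

```text
clock: 33.95
ee_pos: [0.5384, -0.3468, 0.1527]
eef_rot: [-0.705, 0.709, -0.0, -0.0]
ft_force: [0.0, 0.4, -1.4]
grip_width: 0.259
finger_force: 30.0
```

Emit:
carry_out([
  {"dp":[-0.05,0,0],"rotation":[0,0,-0.89]},
  {"dp":[-0.05,0,0],"rotation":[0,0,-0.89]},
  {"dp":[-0.05,0,0],"rotation":[0,0,-0.89]},
  {"dp":[-0.05,0,0],"rotation":[0,0,-0.89]},
  {"dp":[-0.05,0,0],"rotation":[0,0,-0.89]},
  {"dp":[-0.05,0,0],"rotation":[0,0,-0.89]},
  {"dp":[-0.05,0,0],"rotation":[0,0,-0.89]},
  {"dp":[-0.05,0,0],"rotation":[0,0,-0.89]},
  {"dp":[0,0,0],"rotation":[0,0,0]},
  {"dp":[0,0,0],"rotation":[0,0,0]},
])

```text
clock: 34.95
ee_pos: [0.5313, -0.3289, 0.1527]
eef_rot: [0.935, -0.354, 0.0, 0.0]
ft_force: [0.3, 0.4, -1.2]
grip_width: 0.261
finger_force: 30.0
```

```bash
python3 - <<'E'
from h import *
s=status.read_state(); print(s['ee_pos'],s['ft_force'],s['moment'],np.degrees(np.arctan2(*wpose()[[1,0],0]))+180)
c1=np.array([.5387,-.3366]); d=np.array([np.cos(np.radians(139)),np.sin(np.radians(139))]); v=s['ee_pos'][:2]-c1
print("along",v@d,"lateral(left+)",d[0]*v[1]-d[1]*v[0],"c2",c1+.0922*d)
E
```

```text
[ 0.53134093 -0.32885352  0.15269435] [ 0.33650841  0.36661124 -1.19530115] [0.07470637 0.16349582 0.03054447] 138.48243133247172
along 0.01063611114148198 lateral(left+) -0.0010183609605464682 c2 [ 0.46911578 -0.27611136]
```

Emit:
carry_out([
  {"dp":[-0.16,0,0],"rotation":[0,0,0]},
  {"dp":[-0.16,0,0],"rotation":[0,0,0]},
  {"dp":[-0.16,0,0],"rotation":[0,0,0]},
  {"dp":[-0.16,0,0],"rotation":[0,0,0]},
  {"dp":[-0.16,0,0],"rotation":[0,0,0]},
  {"dp":[-0.16,0,0],"rotation":[0,0,0]},
  {"dp":[-0.16,0,0],"rotation":[0,0,0]},
  {"dp":[-0.16,0,0],"rotation":[0,0,0]},
  {"dp":[-0.15,0,0],"rotation":[0,0,0]},
  {"dp":[0,0,0],"rotation":[0,0,0]},
])

```text
clock: 35.95
ee_pos: [0.4768, -0.2804, 0.1527]
eef_rot: [0.936, -0.353, -0.0, -0.0]
ft_force: [-0.2, -0.0, -1.6]
grip_width: 0.255
finger_force: 30.0
```

Emit:
carry_out([
  {"dp":[0,0,0],"rotation":[0,0,0]},
  {"dp":[0,0,0],"rotation":[0,0,0]},
])

```text
clock: 36.15
ee_pos: [0.4779, -0.2815, 0.1528]
eef_rot: [0.936, -0.353, 0.0, 0.0]
ft_force: [0.5, 0.4, -1.0]
grip_width: 0.258
finger_force: 30.0
```

Emit:
carry_out([
  {"dp":[-0.05,0,0],"rotation":[0,0,0.89]},
  {"dp":[-0.05,0,0],"rotation":[0,0,0.89]},
  {"dp":[-0.05,0,0],"rotation":[0,0,0.89]},
  {"dp":[-0.05,0,0],"rotation":[0,0,0.89]},
  {"dp":[-0.05,0,0],"rotation":[0,0,0.89]},
  {"dp":[-0.05,0,0],"rotation":[0,0,0.89]},
  {"dp":[-0.05,0,0],"rotation":[0,0,0.89]},
  {"dp":[-0.05,0,0],"rotation":[0,0,0.89]},
  {"dp":[0,0,0],"rotation":[0,0,0]},
  {"dp":[0,0,0],"rotation":[0,0,0]},
])

```text
clock: 37.15
ee_pos: [0.4689, -0.2643, 0.1526]
eef_rot: [-0.706, 0.708, -0.0, -0.0]
ft_force: [-0.5, -0.4, -1.0]
grip_width: 0.259
finger_force: 30.0
```

```bash
python3 - <<'E'
from h import *
s=status.read_state(); print(s['ee_pos'],s['ft_force'],s['moment'],np.degrees(np.arctan2(*wpose()[[1,0],0]))+180)
print(w2p("wrist",[[.469,-.21,.105]]))
im=shot("wrist","w13",(0,0,560,420),1)
E
```

```text
[ 0.46894251 -0.2642503   0.15262753] [-0.46821809 -0.38362695 -0.99297197] [0.11130837 0.1339358  0.03050509] 89.87840854649592
[[279.71547933 315.73515271]]
```

Emit:
carry_out([
  {"dp":[-0.15,0,0],"rotation":[0,0,0]},
  {"dp":[-0.15,0,0],"rotation":[0,0,0]},
  {"dp":[-0.15,0,0],"rotation":[0,0,0]},
  {"dp":[-0.15,0,0],"rotation":[0,0,0]},
  {"dp":[-0.1,0,0],"rotation":[0,0,0]},
  {"dp":[0,0,0.05],"rotation":[0,0,0]},
  {"dp":[0,0,0.05],"rotation":[0,0,0]},
  {"dp":[0,0,0],"rotation":[0,0,0]},
  {"dp":[0,0,0],"rotation":[0,0,0]},
])

```text
clock: 38.1
ee_pos: [0.4688, -0.2292, 0.1475]
eef_rot: [-0.705, 0.709, 0.0, -0.0]
ft_force: [0.6, -0.2, -1.8]
grip_width: 0.253
finger_force: 30.0
```

Emit:
carry_out([
  {"dp":[-0.05,0,0],"rotation":[0,0,0]},
  {"dp":[-0.05,0,0],"rotation":[0,0,0]},
  {"dp":[-0.05,0,0],"rotation":[0,0,0]},
  {"dp":[-0.05,0,0],"rotation":[0,0,0]},
  {"dp":[0,0,0],"rotation":[0,0,0]},
  {"dp":[0,0,0],"rotation":[0,0,0]},
])

```text
clock: 38.7
ee_pos: [0.469, -0.2189, 0.1477]
eef_rot: [-0.705, 0.709, -0.0, -0.0]
ft_force: [-1.2, 0.6, -0.9]
grip_width: 0.26
finger_force: 30.0
```

No contact yet; creep on.

Emit:
carry_out([
  {"dp":[-0.04,0,0],"rotation":[0,0,0]},
  {"dp":[-0.04,0,0],"rotation":[0,0,0]},
  {"dp":[-0.04,0,0],"rotation":[0,0,0]},
  {"dp":[0,0,0],"rotation":[0,0,0]},
  {"dp":[0,0,0],"rotation":[0,0,0]},
])

```text
clock: 39.2
ee_pos: [0.469, -0.2137, 0.1477]
eef_rot: [-0.705, 0.709, -0.001, -0.0]
ft_force: [0.4, -5.6, -3.0]
grip_width: 0.261
finger_force: 30.0
```

Emit:
carry_out([
  {"dp":[-0.04,0,0],"rotation":[0,0,0]},
  {"dp":[-0.04,0,0],"rotation":[0,0,0]},
  {"dp":[0,0,0],"rotation":[0,0,0]},
  {"dp":[0,0,0],"rotation":[0,0,0]},
])

```text
clock: 39.6
ee_pos: [0.4691, -0.2122, 0.148]
eef_rot: [-0.705, 0.709, -0.002, -0.002]
ft_force: [-3.1, -12.5, -4.7]
grip_width: 0.257
finger_force: 30.0
```

Emit:
carry_out([
  {"dp":[0.05,0,0.01],"rotation":[0,0,0]},
  {"dp":[0,0,0],"rotation":[0,0,0]},
  {"dp":[0,0,0],"rotation":[0,0,0]},
  {"dp":[0,0,0],"rotation":[0,0,0]},
])

```text
clock: 40.0
ee_pos: [0.4692, -0.2125, 0.1475]
eef_rot: [-0.705, 0.709, -0.001, -0.0]
ft_force: [-0.9, -6.5, -1.6]
grip_width: 0.256
finger_force: 30.0
```

Emit:
carry_out([
  {"dp":[0,0,0],"rotation":[0,0,0]},
  {"dp":[0,0,0],"rotation":[0,0,0]},
  {"dp":[0,0,0],"rotation":[0,0,0]},
  {"dp":[0,0,0],"rotation":[0,0,0]},
  {"dp":[0,0,0],"rotation":[0,0,0]},
  {"dp":[0,0,-0.2],"rotation":[0,0,0]},
  {"dp":[0,0,-0.5],"rotation":[0,0,0]},
  {"dp":[0,0,-0.7],"rotation":[0,0,0]},
  {"dp":[0,0,-0.7],"rotation":[0,0,0]},
  {"dp":[0,0,0],"rotation":[0,0,0]},
], claw=0.2)

```text
clock: 41.0
ee_pos: [0.4713, -0.2131, 0.2581]
eef_rot: [-0.705, 0.709, -0.005, 0.001]
ft_force: [0.3, -0.2, -0.3]
grip_width: 0.399
finger_force: 0.0
```

Emit:
carry_out([
  {"dp":[0.6,0,0],"rotation":[0,0,0]},
  {"dp":[0.6,0,0],"rotation":[0,0,0]},
  {"dp":[0,0,0],"rotation":[0,0,0]},
  {"dp":[0,0,0],"rotation":[0,0,0]},
  {"dp":[0,0,0],"rotation":[0,0,0]},
  {"dp":[0,0,0],"rotation":[0,0,0]},
  {"dp":[0,0,0],"rotation":[0,0,0]},
])

```text
clock: 41.7
ee_pos: [0.4688, -0.2707, 0.2522]
eef_rot: [-0.706, 0.709, 0.0, 0.0]
ft_force: [1.3, 0.6, -0.5]
grip_width: 0.398
finger_force: 0.0
```

```bash
python3 - <<'E'
from h import *
T=wpose(); print(T[:3,3])
im=shot("wrist","w14",(0,0,560,420),1); print(w2p("wrist",[[.469,-.2135,.16],[.469,-.2137,.105]],T))
g=cv2.cvtColor(im,cv2.COLOR_BGR2GRAY); k=(g<28).astype(np.uint8); n,l,st,ce=cv2.connectedComponentsWithStats(k)
print([(st[i].tolist(),ce[i].round(1).tolist()) for i in range(1,n) if st[i][4]>100])
sc=shot("scene","s2",(130,130,250,220),6)
k=(cv2.cvtColor(sc,cv2.COLOR_BGR2GRAY)<25).astype(np.uint8)[130:220,130:250]; n,l,st,ce=cv2.connectedComponentsWithStats(k)
print([(st[i].tolist(),(ce[i]+130).round(1).tolist()) for i in range(1,n) if st[i][4]>20]); print(w2p("scene",[[.469,-.2137,.14],[.469,-.2237,.14]]))
E
```

```text
[ 0.46877874 -0.27069075  0.25224153]
[[279.51584089 285.87884048]
 [279.40509537 256.23259466]]
[([315, 253, 18, 72, 538], [322.7, 294.8]), ([226, 254, 17, 71, 487], [235.0, 294.0]), ([268, 254, 32, 32, 566], [281.4, 264.9]), ([60, 291, 112, 44, 1475], [109.8, 318.0]), ([356, 293, 13, 21, 117], [361.2, 303.9]), ([453, 293, 31, 40, 384], [465.8, 318.2]), ([348, 302, 41, 96, 779], [364.0, 365.0]), ([186, 362, 24, 36, 468], [199.3, 384.6]), ([29, 365, 21, 20, 187], [40.2, 372.5]), ([74, 395, 45, 25, 702], [94.9, 408.8]), ([0, 413, 72, 7, 276], [24.4, 417.0]), ([475, 412, 85, 8, 314], [530.2, 417.1])]
[([76, 21, 10, 15, 116], [210.2, 157.9])]
[[209.75043012 157.79817529]
 [207.07082649 156.61725818]]
```

```bash
python3 -c "
from rig import arm; print(arm.finish_job())"
```

```text
the job is handed in; nothing more can be done
None
```

The job is handed in: all three pots are in sockets, each pushed down and twisted about 64° clockwise of the 65° to the stop, and look seated in the pictures. After that, the ring went round both corners to contact at the switch-box stop, where it hangs released. The hand-in returned no verdict.

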